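# Strip the honing machine and stow its disc and clamp knob

### The job

Pack up the honing machine: undo the black clamp knob on its spindle (nothing marks which way it unscrews, so feel for it), and put the knob in the narrow compartment and the honing disc, lying flat, in the wide compartment of the drawer in the low wooden chest. The drawer has no handle: press its front in and let it spring out, then pull it open. Set both parts down rather than dropping them, and leave the other things on the table where they are.

Things in the scene. Friction and masses are not known exactly. Their poses are not given: they have to be found in the camera images.
- honer: Bench honing machine, fixed; the motor's brake holds its vertical spindle. Grey housing 190 x 210 mm (x from -75 to 115 mm, y +-105 mm), 85 mm high, round dark deck on it up to 95 mm. Origin: on the table under the spindle axis; x points away from its front face (with dial and switch), y to the left seen from the front, z up.
- spindle_tip (a point): Top end of the machine's steel spindle, on its axis, 156 mm above the table, hidden in the knob at the start. Spindle 16 mm thick, 28 mm over its thread. Axes as honer.
- tool_rest (a point): Middle of the crossbar of the machine's tool rest, a 12 mm steel bar behind the disc: crossbar along y, 150 mm long, its axis 150 mm above the table and 88 mm from the spindle axis, on two legs. Axes as honer.
- disc: Honing disc on the spindle under the knob: wood with tan facing, 110 mm across, 10 mm thick; from its middle rises a round aluminium hub (hub). Hole 33 mm right through. 0.22 to 0.37 kg. Origin: centre of the underside, z up along the axis; clamped, it lies 105 mm above the table, and a sprung flange lifts it 1.5 mm when the knob is off. Lift it straight up 55 mm to clear the spindle.
- hub (a point): Centre of the top of the disc's hub, 36 mm above the disc's underside and 26 mm above its facing. The hub is a round tube 46 mm across outside: grip it from above once the knob is off. Axes as disc.
- knob: Black clamp knob standing on the disc's hub, 46 mm high, 0.07 kg: round skirt 46 mm across up to 23 mm, and on it a wing grip 46 mm long (along the knob's x), 14 mm thick (along its y), from 23 to 46 mm. Origin: centre of the underside, z up along the axis; at the start 141 mm above the table. Once unscrewed it lifts straight off; 20 mm of lift clears the spindle.
- wing (a point): Middle of the knob's wing grip, on the axis, 36 mm above its underside. The knob is a quick-release nut on a coarse thread whose hand is not marked: one way it is stopped within 5 degrees (forced past 1.2 N m it only drags the braked spindle round), the other way it turns with light drag (under 0.4 N m), rises 1 to 2 mm and is free from 65 to 110 degrees, with the next stop at 120. Axes as knob.
- chest: Low wooden chest, fixed, with one drawer: 200 mm deep, 240 mm wide, 85 mm high. Origin: on the table, 160 mm in front of the chest's middle (60 mm in front of its carcass); x points from the front into the chest, y to the left seen from the front, z up. The drawer opens towards -x.
- drawer (a joint): Opening of the chest's drawer in m: 0 latched shut, 0.155 fully out, -0.005 pressed fully in. Push latch: pressing the front in by 2 to 5 mm (about 8 N) and letting go makes it spring out to about 0.045 to 0.06; from there it is pulled out against about 1 to 4 N and stays where it is left.
- front_top (a point): Middle of the drawer front's top edge, 82 mm above the table, moving with the drawer. The front is a plain darker board without handle, 238 mm wide, 12 mm thick (this point is midway in the thickness), from 4 to 82 mm above the table; shut, it stands 6 mm clear of the carcass. Axes as chest.
- wide_bay (a point): Centre of the floor of the drawer's wide compartment: 155 mm along x, 128 mm along y, floor 15 mm and wall tops 50 mm above the table, right behind the front and to the right seen from the front (84 mm in x and -36 mm in y from front_top). Moves with the drawer; axes as chest.
- narrow_bay (a point): Centre of the floor of the drawer's narrow compartment: 155 mm along x, 66 mm along y, same floor and walls, left of the wide one (84 mm in x and 67 mm in y from front_top). Moves with the drawer; axes as chest.
- drink: Capped bottle of yellow drink, 62 mm across, 165 mm high, standing about midway between machine and chest. Origin: centre of its foot.
- pencil_pot: Brown clay pot, 72 mm across, 85 mm high, with pencils up to 158 mm, behind the bottle. Origin: centre of its foot.
- blanks: Pile of four round wooden blanks, 90 mm across, 32 mm high, on the chest's top. Origin: centre of its underside.
- wax_tin: Flat aluminium tin, 64 mm across, 26 mm high, on the chest's top. Origin: centre of its underside.
- paste_bar: Bar of green honing paste, 32 x 75 x 24 mm (long along its y), on the table before the machine. Origin: centre of its underside.
- gouge: Carving gouge with wooden handle, 175 mm long along its x, 22 mm high, lying on the near middle of the table. Origin: on the table near its middle.
- brush: Small brass-bristled brush with wooden back, 100 mm long along its x, 28 mm high, on the table before the machine. Origin: on the table near its middle.
Things that resemble listed ones, but are neither listed nor needed, are in the scene too. Leave any purple, red or yellow look-alike of the disc alone.

How it is judged:
By the outcome, as a careful person would: the job done as asked, in the order asked, and still so for the second after the job is handed in, with the robot touching nothing.
It also fails if it takes over 72 s, if anything falls off the work surface, if the arm or the gripper's body presses on something with over 40 N, if the wrist force passes 120 N, or if a joint passes its speed limit or range.

### The arm

A 7-joint arm with a two-finger parallel gripper is mounted at the origin on the work surface. World frame = base frame: x ahead of the robot, y to its left, z up, the work surface at z = 0. Lengths are in m, angles in rad, forces in N, time in s.
With the tool pointing down it reaches from about 0.4 to 0.9 m from the base axis. Payload 5.6 kg.
Tool frame: the origin (TCP) lies midway between the tips of the shut fingers; the grasp point (between the pads) lies robot.pinch_z behind it (robot.pinch_z is the distance from the TCP to the grasp point, in m); z points along the fingers, x is the direction in which the jaws open and shut, and the axes are right-handed (so a half turn about z gives the same grasp; the last joint's range is limited). The gripper opens to 92 mm and grips with 3 to 60 N. Pads are 20 mm wide; open, the fingers measure 128 mm over their backs; the gripper's body (75 mm by 189 mm) begins 69 mm behind the grasp point.
Start: joints at [1.289, 0.468, -0.012, 1.603, 0.006, 1.071, -0.056], TCP at [0.154, -0.632, 0.215] pointing down, gripper open.
Joint ranges: [-2.53, 2.53], [-0.31, 2.02], [-1.57, 1.55], [0.28, 2.44], [-1.29, 4.43], [0.15, 1.84], [-2.92, 2.92]. Speed limits (rad/s): [2.57, 2.57, 3.14, 3.14, 3.14, 3.14, 3.14].

### API

Orientations are given as [roll, pitch, yaw] about the fixed x, y, z axes, in that order (R = Rz(yaw) Ry(pitch) Rx(roll)).
In Python, from rig import monitor, cams, sign_off, robot gives the robot as it stands. The module is installed in compiled form; this text tells all that it offers.
- The arm moves only by the tool drive_tool, never from a script. Its argument "commands" is a list of rows, each an object with "hand": the opening, from 0 (shut) to 1 (fully open); "travel": the shift along the world's x, y, z in m, a list of three; "spin": the turn about the world's z in rad. A call has 1 to 20 rows; each row shifts and turns the pose as measured when the row begins; what a row does not reach is not made up. A row lasts 1/8 s, in which the tool goes at most 62.5 mm and 10.7 degrees, less where a joint would pass 70% of its speed; a pose out of reach is approached as far as the arm can. A call with a gripper value outside its range is refused whole. The fingers move at their own pace and stop on an object; "newtons" is the grip in N (left out, the last holds). Time passes only in rows, so rows that do not move let the fingers close. It gives the time, the measured TCP pose, the force and the opening at its end, in the units of the state.
- monitor.get_obs(): the state, without advancing time (a new reading comes with each control period).
- cams.read_camera(name): name is "scene" or "side" or "wrist"; returns a dict with "image" (384x512x3 uint8, blue, green, red), "K" (3x3 intrinsics, pixels), "R" (3x3) and "t" (3): a world point X has camera coordinates R X + t. Camera axes: x right, y down, z forward; pixel columns grow to the right and rows downward; lengths in m; the calibration is good to about 2 mm. A picture is of the moment at which its call begins. There is no depth.
- sign_off(): hands the job in, once; it reports no verdict.
The state is a dict: "time_s": time; "qpos": joint angles; "qd": joint speeds; "joint_torque": joint torques, N m; "ee_pos": TCP position; "tcp_rot": TCP orientation; "contact_force": force on the tool from outside, world axes, zero at the start; "torque": the same for the moment, N m; "opening": finger opening in m.
Only numpy, scipy, OpenCV 4.12 (cv2) and the standard library are available. Lean on these libraries where they do the work, as an engineer would, in place of code of your own. Each camera call takes 0.05 s, during which the arm holds its last target.

## Working session

There is one attempt and no reset: what is moved stays moved. The work goes in short steps, Python scripts to look and compute and a tool call to move; the robot and the scene stay as the last step left them, time stands still between calls to the robot, and variables do not carry over. Pictures are saved under pics/ and viewed, and the job is handed in when it is done.

Besides the shell and the picture viewer there is one more tool, called after "Emit:" by a JSON object that holds its "fn" and its "kwargs". drive_tool: Moves the arm, as the interface text tells. Its arguments: {"type":"object","properties":{"commands":{"type":"array","items":{"type":"object","properties":{"hand":{"type":"number"},"travel":{"type":"array","items":{"type":"number"}},"spin":{"type":"number"}}}},"newtons":{"type":"number"}},"required":["commands"]}

```bash
mkdir -p pics
cat > h.py <<'E'
import numpy as np, cv2
from rig import monitor, cams, sign_off, robot
def snap(name,out):
    d=cams.read_camera(name); cv2.imwrite(f'pics/{out}.png',d['image']); np.savez(f'pics/{out}.npz',**d); return d
def load(out): return dict(np.load(f'pics/{out}.npz'))
def ray(d,u,v,z):
    R,t,K=d['R'],d['t'],d['K']; c=-R.T@t; r=R.T@np.linalg.inv(K)@np.array([u,v,1.]); return c+r*(z-c[2])/r[2]
def proj(d,X):
    p=d['K']@(d['R']@np.array(X,float)+d['t']); return p[:2]/p[2]
E
python3 - <<'E'
from h import *
for n in ['scene','side','wrist']:
    d=snap(n,n+'0'); print(n,d['K'][0,0],-d['R'].T@d['t'])
print(robot.pinch_z); print(monitor.get_obs())
E
```

```text
scene 459.3018453070592 [0.89769233 0.55289942 1.06838119]
side 356.37696573817095 [0.23503799 0.94616736 0.71320014]
wrist 321.15561534921557 [ 0.23412629 -0.61141194  0.38438508]
0.0187
{'time_s': 0.15, 'qpos': array([ 1.28900939,  0.46817855, -0.01161099,  1.60338476,  0.0060146 ,
        1.07135894, -0.05630448]), 'qd': array([-0.00036423, -0.002969  ,  0.00028012, -0.00171635, -0.00020271,
       -0.00035582, -0.00038756]), 'joint_torque': array([ 8.43043690e-04, -5.20951366e+01, -1.22434023e-02, -2.43975341e+01,
       -5.66183485e-02,  1.52304140e-02,  8.88072464e-05]), 'ee_pos': array([ 0.15358087, -0.63116084,  0.21386809]), 'tcp_rot': array([ 3.14148315e+00,  1.29083067e-03, -1.33206487e+00]), 'contact_force': array([0.32969543, 0.13296232, 0.31546701]), 'torque': array([0.03978359, 0.01503481, 0.02448362]), 'opening': 0.09179794381574094}
```

View pics/scene0.png

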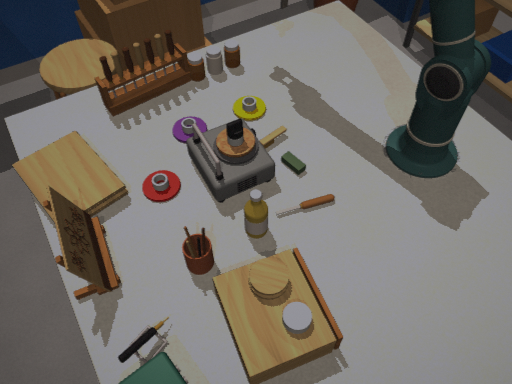

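View pics/side0.png

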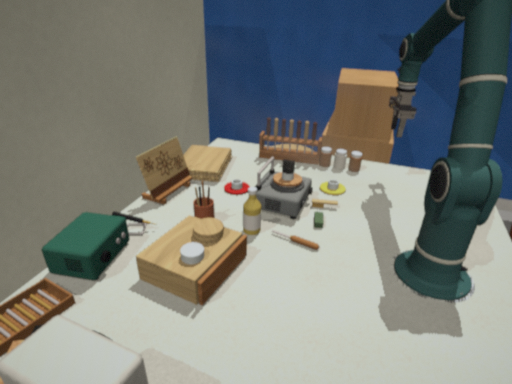

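View pics/wrist0.png

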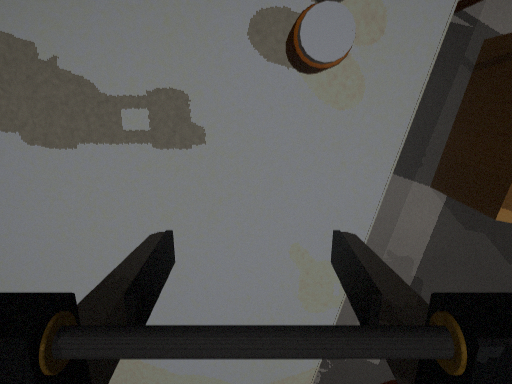

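The scene view shows the machine with the black knob at about (235,130) and the tan disc under it. The chest is at (278,315) with its dark drawer front at (318,298), facing the robot, and the bottle is at (256,215). The red (161,185), purple (189,129) and yellow (249,107) look-alikes lie on the table. I'll enlarge the machine and the chest.

Run:
```python
from h import *
a=load('scene0')['image']
c1=cv2.resize(a[90:210,170:310],None,fx=5,fy=5,interpolation=cv2.INTER_CUBIC); cv2.imwrite('pics/c1.png',c1)
c2=cv2.resize(a[235:384,200:350],None,fx=4,fy=4,interpolation=cv2.INTER_CUBIC); cv2.imwrite('pics/c2.png',c2)
b=load('side0')['image']
c3=cv2.resize(b[140:300,130:350],None,fx=3.6,fy=3.6,interpolation=cv2.INTER_CUBIC); cv2.imwrite('pics/c3.png',c3)
```

```text
(no output)
```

View pics/c1.png

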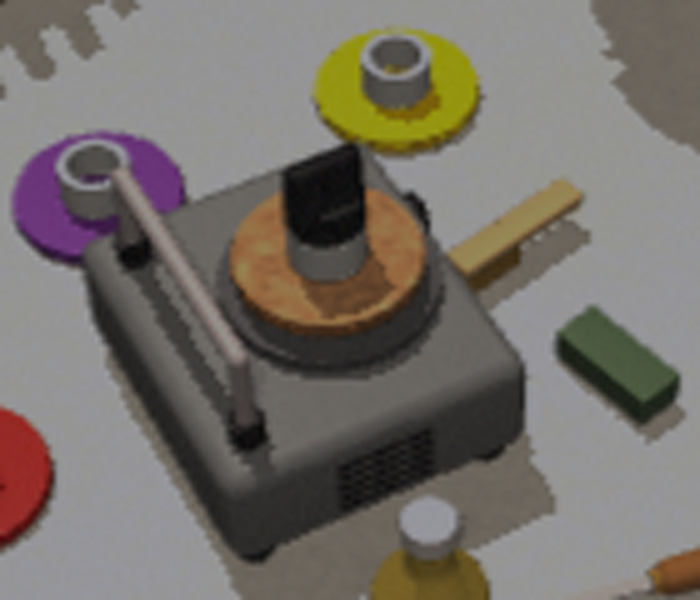

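View pics/c2.png

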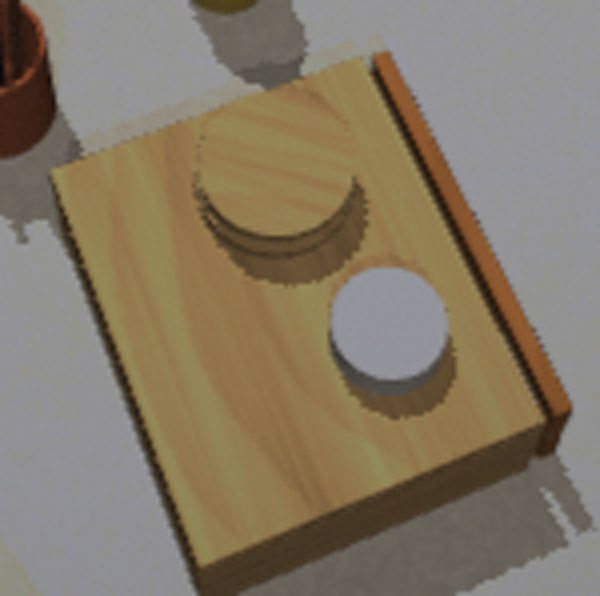

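View pics/c3.png

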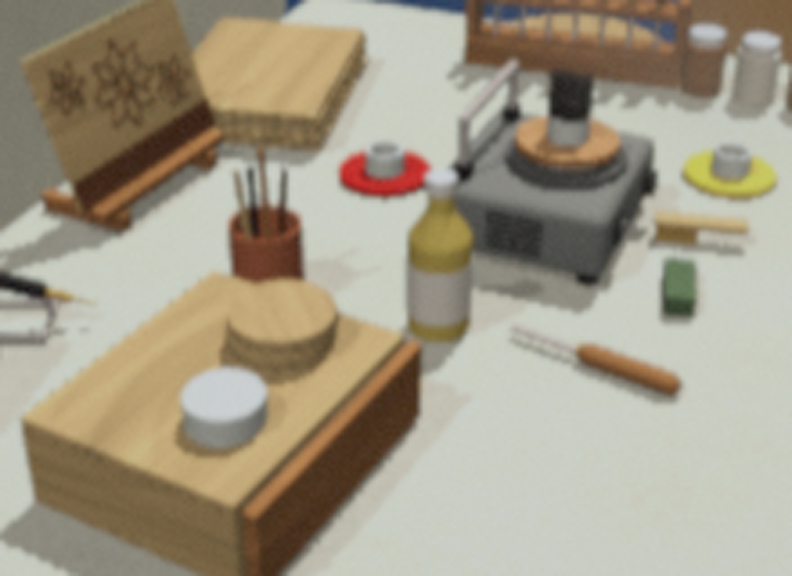

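Run:
```python
from h import *
from scipy.optimize import least_squares
d=load('scene0');a=d['image'];hsv=cv2.cvtColor(a,cv2.COLOR_BGR2HSV)
def P(u,v,z,o,s): return ray(d,o[0]+(u+.5)/s-.5,o[1]+(v+.5)/s-.5,z)
# facing
m=cv2.inRange(hsv,(4,70,40),(22,255,255)); mm=np.zeros_like(m); mm[120:162,210:262]=m[120:162,210:262]
c=max(cv2.findContours(mm,cv2.RETR_EXTERNAL,cv2.CHAIN_APPROX_NONE)[0],key=cv2.contourArea)
h=cv2.convexHull(c)[:,0]
pts=np.array([ray(d,u,v,.115)[:2] for u,v in h])
f=lambda p:np.hypot(pts[:,0]-p[0],pts[:,1]-p[1])-p[2]
r=least_squares(f,[*pts.mean(0),.055],loss='soft_l1',f_scale=.002)
print('disc',r.x,np.abs(r.fun).mean())
o=(170,90)
print('restbar', [P(u,v,.15,o,5)[:2].round(4) for u,v in [(121,172),(238,358)]])
A,B=[P(u,v,.156,o,5) for u,v in [(121,172),(238,358)]]
print('wing top', [P(u,v,.187,o,5)[:2].round(4) for u,v in [(284,175),(298,181),(363,158),(352,146)]])
o=(200,235)
print('chest top',[P(u,v,.085,o,4)[:2].round(4) for u,v in [(52,172),(365,58),(545,425),(198,568)]])
print('front top',[P(u,v,.082,o,4)[:2].round(4) for u,v in [(373,64),(390,52),(571,409),(551,418)]])
# objects
print('bottle cap top', P(430,515,.165,(170,90),5)[:2])
print('tin', P(389,322,.111,o,4)[:2],'blanks',P(278,165,.117,o,4)[:2])
```

```text
disc [ 0.51594178 -0.22789324  0.05686964] 0.0009840861680166589
restbar [array([ 0.5979, -0.3138]), array([ 0.604 , -0.1617])]
wing top [array([ 0.5364, -0.2327]), array([ 0.5321, -0.225 ]), array([ 0.4942, -0.2222]), array([ 0.4949, -0.2331])]
chest top [array([0.7549, 0.095 ]), array([0.5574, 0.1246]), array([0.5954, 0.36  ]), array([0.7912, 0.3289])]
front top [array([0.5545, 0.1293]), array([0.541 , 0.1276]), array([0.5773, 0.3595]), array([0.5895, 0.358 ])]
bottle cap top [ 0.57431365 -0.01456944]
tin [0.64273205 0.27756004] blanks [0.64787977 0.17097911]
```

Disc axis: (0.516, -0.228) from the facing fit (radius 57 mm against 55 given). Wing: (0.5145, -0.2285), with its long side along world x, yaw about -0.03. The crossbar check gives the axis at about (0.513, -0.234). Chest yaw is about -0.155, with front_top at (0.566, 0.244). The sizes agree with those given (rest 152 against 150 mm, chest 200 x 238 mm). I'll move above the knob.

Emit:
{"fn": "drive_tool", "kwargs": {"commands": [{"hand": 1,"travel": [0.03,0.0335,0.015],"spin": -0.0225},{"hand": 1,"travel": [0.03,0.0335,0.015],"spin": -0.0225},{"hand": 1,"travel": [0.03,0.0335,0.015],"spin": -0.0225},{"hand": 1,"travel": [0.03,0.0335,0.015],"spin": -0.0225},{"hand": 1,"travel": [0.03,0.0335,0.015],"spin": -0.0225},{"hand": 1,"travel": [0.03,0.0335,0.01],"spin": -0.0225},{"hand": 1,"travel": [0.03,0.0335,0],"spin": -0.0225},{"hand": 1,"travel": [0.03,0.0335,0],"spin": -0.0225},{"hand": 1,"travel": [0.03,0.0335,0],"spin": -0.0225},{"hand": 1,"travel": [0.03,0.0335,0],"spin": -0.0225},{"hand": 1,"travel": [0.03,0.0335,0],"spin": -0.0225},{"hand": 1,"travel": [0.02,0.0335,0],"spin": -0.0225}]}}

```text
time_s: 1.65
ee_pos: [0.5084, -0.2161, 0.2983]
tcp_rot: [3.139, 0.005, -1.619]
contact_force: [-0.1, -0.7, 0.3]
opening: 0.092
```

Run:
```python
from h import *
d=snap('wrist','w1'); print(monitor.get_obs()['ee_pos'], monitor.get_obs()['qpos'].round(2))
print(proj(d,[.515,-.229,.187]), -d['R'].T@d['t'])
```

```text
[ 0.51103122 -0.20993901  0.29836287] [ 0.56  0.25 -0.27  1.73  0.06  1.18 -1.34]
[267.80520369 183.62865674] [ 0.59151664 -0.22062052  0.46871018]
```

View pics/w1.png

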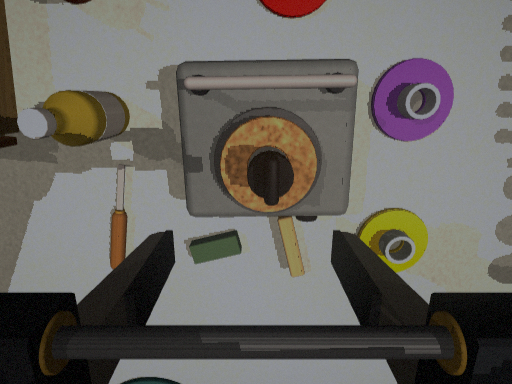

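The wrist view shows the real disc with its tan facing, on the machine at (268,163), with the black wing at (271,176). Its long side runs nearly vertical in the image. I'll measure both more finely.

Run:
```python
from h import *
from scipy.optimize import least_squares
d=load('w1');a=d['image'];hsv=cv2.cvtColor(a,cv2.COLOR_BGR2HSV)
m=cv2.inRange(hsv,(4,90,70),(22,255,255)); mm=np.zeros_like(m); mm[105:225,210:330]=m[105:225,210:330]
c=max(cv2.findContours(mm,cv2.RETR_EXTERNAL,cv2.CHAIN_APPROX_NONE)[0],key=cv2.contourArea);h=cv2.convexHull(c)[:,0]
pts=np.array([ray(d,u,v,.115)[:2] for u,v in h])
r=least_squares(lambda p:np.hypot(pts[:,0]-p[0],pts[:,1]-p[1])-p[2],[*pts.mean(0),.055],loss='soft_l1',f_scale=.002)
print('disc',r.x)
cv2.imwrite('pics/c4.png',cv2.resize(cv2.convertScaleAbs(a[135:225,220:320],alpha=2.5),None,fx=6,fy=6,interpolation=cv2.INTER_CUBIC))
print('rest',[ray(d,u,v,.15)[:2] for u,v in [(188,84),(356,82)]])
```

```text
disc [ 0.51606735 -0.23219881  0.05439842]
rest [array([ 0.60530743, -0.15860434]), array([ 0.59935795, -0.31585259])]
```

View pics/c4.png

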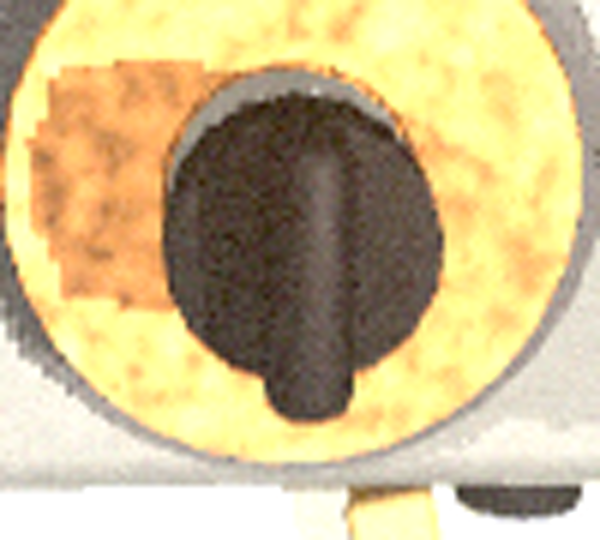

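Run:
```python
from h import *
d=load('w1');a=d['image']
g=cv2.cvtColor(a[145:210,240:300],cv2.COLOR_BGR2GRAY)
g=cv2.convertScaleAbs(cv2.GaussianBlur(g,(3,3),0).astype(np.int32)-8,alpha=7)
cv2.imwrite('pics/c5.png',cv2.resize(g,None,fx=8,fy=8,interpolation=cv2.INTER_CUBIC))
```

```text
(no output)
```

View pics/c5.png

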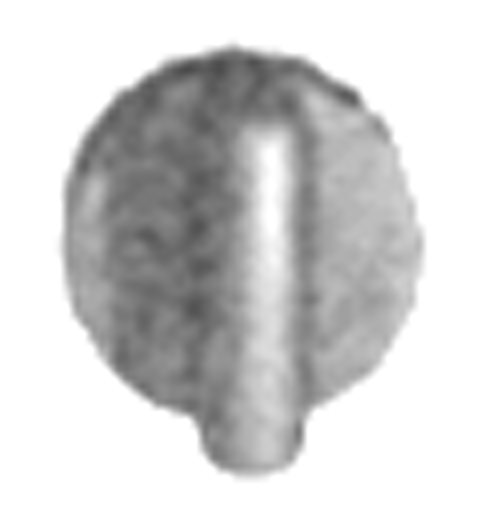

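Run:
```python
from h import *
d=load('w1')
p=[ray(d,240+u/8,145+v/8,.187)[:2] for u,v in [(252,470),(268,115),(305,110),(302,400)]]; print(p, np.mean(p[:2],0))
for q in((p[0],p[1]),(p[3],p[2])):
  e=q[1]-q[0]; print(np.arctan2(e[1],e[0]),np.hypot(*e))
```

```text
[array([ 0.49557603, -0.23174414]), array([ 0.53702195, -0.23481929]), array([ 0.53738726, -0.2389298 ]), array([ 0.50377709, -0.23773563])] [ 0.51629899 -0.23328172]
-0.07406090140450948 0.04155984674994731
-0.03551516580733187 0.033631383273464766
```

Emit:
{"fn": "drive_tool", "kwargs": {"commands": [{"hand": 0.6,"travel": [0.005,-0.021,-0.03],"spin": 0},{"hand": 0.6,"travel": [0,0,-0.03],"spin": 0},{"hand": 0.6,"travel": [0,0,-0.03],"spin": 0},{"hand": 0.6,"travel": [0,0,-0.01],"spin": 0},{"hand": 0.6,"travel": [0,0,0],"spin": 0}]}}

```text
time_s: 2.33
ee_pos: [0.517, -0.2295, 0.196]
tcp_rot: [-3.141, 0.008, -1.607]
contact_force: [-0.3, -0.4, 0.2]
opening: 0.0551
```

Emit:
{"fn": "drive_tool", "kwargs": {"commands": [{"hand": 0.6,"travel": [-0.001,-0.0015,-0.02],"spin": -0.008},{"hand": 0.6,"travel": [0,0,-0.008],"spin": 0},{"hand": 0.6,"travel": [0,0,0],"spin": 0},{"hand": 0.1,"travel": [0,0,0],"spin": 0},{"hand": 0.05,"travel": [0,0,0],"spin": 0},{"hand": 0.05,"travel": [0,0,0],"spin": 0},{"hand": 0.05,"travel": [0,0,0],"spin": 0}], "newtons": 25}}

```text
time_s: 3.2
ee_pos: [0.5196, -0.2324, 0.1736]
tcp_rot: [-3.132, 0.005, -1.615]
contact_force: [0.2, -0.9, -0.8]
opening: 0.0174
```

Run:
```python
from h import *
o=monitor.get_obs(); print({k:o[k] for k in ('ee_pos','tcp_rot','contact_force','torque','opening')})
```

```text
{'ee_pos': array([ 0.51962638, -0.23241224,  0.17362693]), 'tcp_rot': array([-3.13206302,  0.00459567, -1.61503195]), 'contact_force': array([ 0.23839075, -0.90379864, -0.8027377 ]), 'torque': array([ 0.06996862,  0.0345835 , -0.05484298]), 'opening': 0.017444110673282897}
```

Emit:
{"fn": "drive_tool", "kwargs": {"commands": [{"hand": 0.35,"travel": [0,0,0],"spin": 0},{"hand": 0.35,"travel": [-0.004,0,-0.006],"spin": 0},{"hand": 0.35,"travel": [0,0,0],"spin": 0},{"hand": 0.02,"travel": [0,0,0],"spin": 0},{"hand": 0.02,"travel": [0,0,0],"spin": 0},{"hand": 0.02,"travel": [0,0,0],"spin": 0},{"hand": 0.02,"travel": [0,0,0],"spin": 0}], "newtons": 30}}

```text
time_s: 4.08
ee_pos: [0.515, -0.2329, 0.1669]
tcp_rot: [-3.133, 0.004, -1.614]
contact_force: [-0.5, -0.4, 0.4]
opening: 0.014
```

Gripped: the opening is 14.0 mm, the wing's thickness. Now I'll feel with small turns, first about +5 degrees.

Emit:
{"fn": "drive_tool", "kwargs": {"commands": [{"hand": 0.02,"travel": [0,0,0],"spin": 0.05},{"hand": 0.02,"travel": [0,0,0],"spin": 0.05},{"hand": 0.02,"travel": [0,0,0],"spin": 0}]}}

```text
time_s: 4.45
ee_pos: [0.515, -0.233, 0.1669]
tcp_rot: [-3.132, 0.005, -1.517]
contact_force: [0.1, -0.3, -0.1]
opening: 0.014
```

```bash
cat > o.py <<'E'
from h import *
o=monitor.get_obs(); print({k:(np.round(o[k],4).tolist()) for k in ('time_s','ee_pos','tcp_rot','contact_force','torque','opening','qpos')})
E
python3 o.py
```

```text
{'time_s': 4.45, 'ee_pos': [0.515, -0.233, 0.1669], 'tcp_rot': [-3.1323, 0.0051, -1.5173], 'contact_force': [0.1112, -0.279, -0.0683], 'torque': [-0.0305, 0.0308, -0.5617], 'opening': 0.014, 'qpos': [0.5823, 0.3968, -0.2644, 1.8484, 0.1182, 0.9056, -1.2522]}
```

Emit:
{"fn": "drive_tool", "kwargs": {"commands": [{"hand": 0.02,"travel": [0,0,0],"spin": 0.04},{"hand": 0.02,"travel": [0,0,0],"spin": 0}]}}

```text
time_s: 4.7
ee_pos: [0.515, -0.233, 0.1669]
tcp_rot: [-3.132, 0.006, -1.478]
contact_force: [0.4, 0.4, -0.6]
opening: 0.014
```

```bash
python3 o.py
```

```text
{'time_s': 4.7, 'ee_pos': [0.515, -0.233, 0.1669], 'tcp_rot': [-3.1321, 0.0057, -1.4781], 'contact_force': [0.4327, 0.4178, -0.5681], 'torque': [-0.1008, 0.0441, -0.6742], 'opening': 0.014, 'qpos': [0.5895, 0.3981, -0.2727, 1.8476, 0.1213, 0.9065, -1.2154]}
```

The resistance has grown to 0.67 N m at 7.8 degrees, more than the drag limit of 0.4, so this is the stop side. I'll turn back and try the other way.

Emit:
{"fn": "drive_tool", "kwargs": {"commands": [{"hand": 0.02,"travel": [0,0,0],"spin": -0.07},{"hand": 0.02,"travel": [0,0,0],"spin": -0.07},{"hand": 0.02,"travel": [0,0,0],"spin": -0.05},{"hand": 0.02,"travel": [0,0,0],"spin": -0.05},{"hand": 0.02,"travel": [0,0,0],"spin": -0.05},{"hand": 0.02,"travel": [0,0,0],"spin": 0}]}}

```text
time_s: 5.45
ee_pos: [0.515, -0.2327, 0.1669]
tcp_rot: [-3.133, 0.002, -1.763]
contact_force: [-0.9, -1.2, -0.5]
opening: 0.0137
```

```bash
python3 o.py
```

```text
{'time_s': 5.45, 'ee_pos': [0.515, -0.2327, 0.1669], 'tcp_rot': [-3.1328, 0.0017, -1.763], 'contact_force': [-0.8894, -1.1909, -0.4749], 'torque': [-0.1167, 0.0665, 0.0121], 'opening': 0.0137, 'qpos': [0.5368, 0.3899, -0.2114, 1.8533, 0.0981, 0.9002, -1.4826]}
```

It turns freely in the negative direction (clockwise from above) with 0.01 N m. Carrying on to about 88 degrees.

Emit:
{"fn": "drive_tool", "kwargs": {"commands": [{"hand": 0.02,"travel": [0,0,0.0002],"spin": -0.14},{"hand": 0.02,"travel": [0,0,0.0002],"spin": -0.14},{"hand": 0.02,"travel": [0,0,0.0002],"spin": -0.14},{"hand": 0.02,"travel": [0,0,0.0002],"spin": -0.14},{"hand": 0.02,"travel": [0,0,0.0002],"spin": -0.14},{"hand": 0.02,"travel": [0,0,0.0002],"spin": -0.14},{"hand": 0.02,"travel": [0,0,0.0002],"spin": -0.14},{"hand": 0.02,"travel": [0,0,0.0002],"spin": -0.14},{"hand": 0.02,"travel": [0,0,0],"spin": 0}]}}

```text
time_s: 6.58
ee_pos: [0.5154, -0.2309, 0.1684]
tcp_rot: [-3.132, 0.001, -2.898]
contact_force: [-0.4, -0.5, 0.9]
opening: 0.0136
```

```bash
python3 o.py
```

```text
{'time_s': 6.575, 'ee_pos': [0.5154, -0.2309, 0.1684], 'tcp_rot': [-3.1325, 0.0005, -2.898], 'contact_force': [-0.3842, -0.4763, 0.9188], 'torque': [-0.0383, 0.1576, -0.0466], 'opening': 0.0136, 'qpos': [0.3387, 0.3739, 0.0236, 1.8643, -0.0018, 0.8978, -2.5363]}
```

Emit:
{"fn": "drive_tool", "kwargs": {"commands": [{"hand": 0.02,"travel": [0,0,0],"spin": -0.12},{"hand": 0.02,"travel": [0,0,0],"spin": -0.11},{"hand": 0.02,"travel": [0,0,0],"spin": 0}]}}

```text
time_s: 6.95
ee_pos: [0.5156, -0.2303, 0.1683]
tcp_rot: [-3.133, 0.001, -3.122]
contact_force: [-0.7, -1.5, -0.2]
opening: 0.0139
```

```bash
python3 o.py
python3 - <<'E'
from h import *
snap('wrist','w2')
E
```

```text
{'time_s': 6.95, 'ee_pos': [0.5156, -0.2303, 0.1683], 'tcp_rot': [-3.1327, 0.0006, -3.1219], 'contact_force': [-0.7084, -1.5374, -0.1871], 'torque': [-0.0716, 0.0929, 0.0277], 'opening': 0.0139, 'qpos': [0.3005, 0.374, 0.0689, 1.8656, -0.0219, 0.899, -2.7436]}
```

View pics/w2.png

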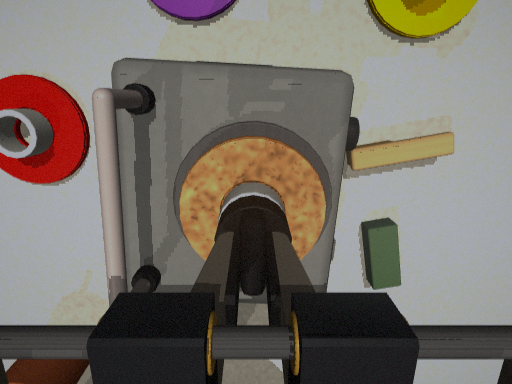

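The wrist view shows the fingers at (255,240) still on the wing, turned 87 degrees, with the disc undisturbed. I'll test with a small lift.

Emit:
{"fn": "drive_tool", "kwargs": {"commands": [{"hand": 0.02,"travel": [0,0,0.003],"spin": 0},{"hand": 0.02,"travel": [0,0,0.003],"spin": 0},{"hand": 0.02,"travel": [0,0,0],"spin": 0}]}}

```text
time_s: 7.38
ee_pos: [0.5157, -0.2304, 0.1748]
tcp_rot: [-3.133, 0.001, -3.117]
contact_force: [-0.8, -0.2, -0.2]
opening: 0.0138
```

```bash
python3 o.py
python3 - <<'E'
from h import *
d=snap('side','s2')
cv2.imwrite('pics/s2c.png',cv2.resize(d['image'][130:230,230:350],None,fx=6,fy=6,interpolation=cv2.INTER_CUBIC))
E
```

```text
{'time_s': 7.375, 'ee_pos': [0.5157, -0.2304, 0.1748], 'tcp_rot': [-3.1328, 0.0011, -3.1167], 'contact_force': [-0.8143, -0.1852, -0.2272], 'torque': [0.0845, -0.0573, 0.0134], 'opening': 0.0138, 'qpos': [0.3016, 0.366, 0.0678, 1.8602, -0.0209, 0.9119, -2.739]}
```

View pics/s2c.png

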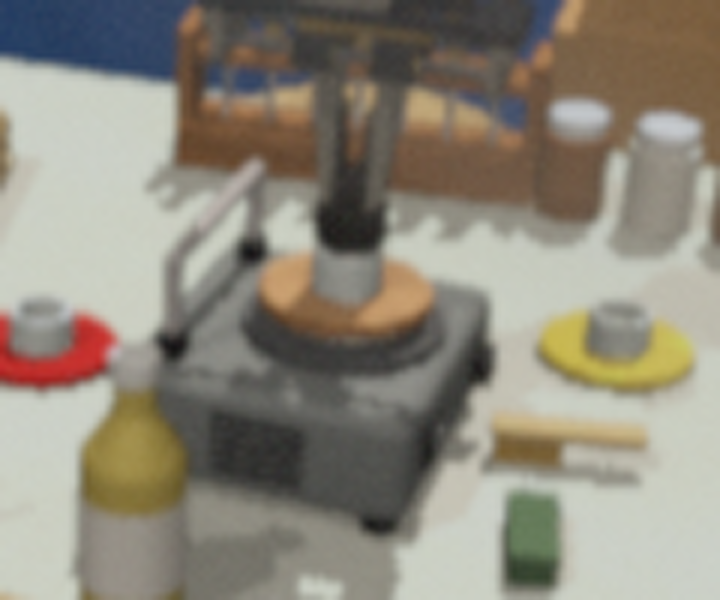

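It lifts 6.5 mm with no force, so it is free. I'll set it back on the hub, release it and go to the drawer.

Emit:
{"fn": "drive_tool", "kwargs": {"commands": [{"hand": 0.02,"travel": [0,0,-0.003],"spin": 0},{"hand": 0.02,"travel": [0,0,-0.003],"spin": 0},{"hand": 0.02,"travel": [0,0,0],"spin": 0},{"hand": 0.4,"travel": [0,0,0],"spin": 0},{"hand": 0.4,"travel": [0,0,0],"spin": 0},{"hand": 0.4,"travel": [0,0,0.03],"spin": 0},{"hand": 0.4,"travel": [0,0,0.05],"spin": 0}]}}

```text
time_s: 8.3
ee_pos: [0.5131, -0.2288, 0.2459]
tcp_rot: [-3.137, -0.008, -3.116]
contact_force: [0.4, 0.4, 0.9]
opening: 0.0368
```

```bash
python3 o.py
python3 - <<'E'
from h import *
d=snap('side','s3')
cv2.imwrite('pics/s3c.png',cv2.resize(d['image'][130:230,230:350],None,fx=6,fy=6,interpolation=cv2.INTER_CUBIC))
E
```

```text
{'time_s': 8.3, 'ee_pos': [0.5131, -0.2288, 0.2459], 'tcp_rot': [-3.1366, -0.0077, -3.1158], 'contact_force': [0.4257, 0.3583, 0.8921], 'torque': [0.1225, -0.1345, -0.044], 'opening': 0.0368, 'qpos': [0.296, 0.2883, 0.0725, 1.7904, -0.0149, 1.0688, -2.743]}
```

View pics/s3c.png

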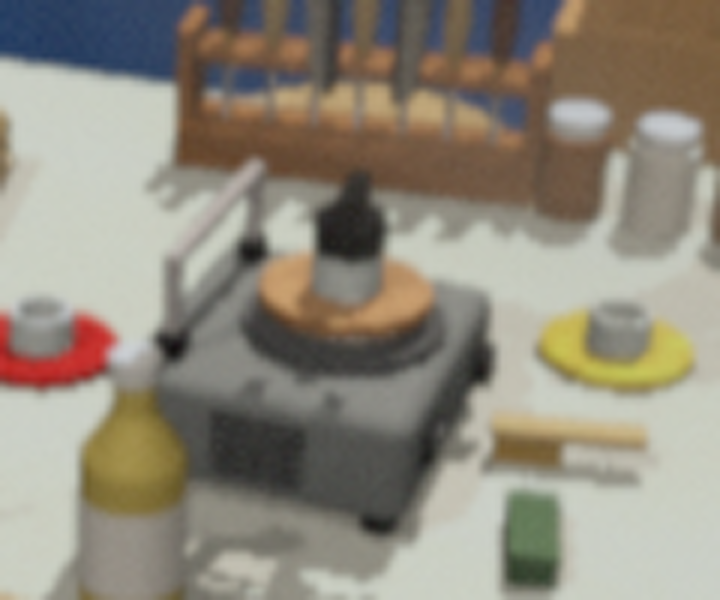

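The knob stands loose and straight on the hub at about (350,215) in the crop. Next, over to the front of the drawer with the jaws along the chest's x.

Emit:
{"fn": "drive_tool", "kwargs": {"commands": [{"hand": 0,"travel": [-0.003,0.015,0.015],"spin": 0.18},{"hand": 0,"travel": [-0.004,0.033,0],"spin": 0.18},{"hand": 0,"travel": [-0.004,0.033,0],"spin": 0.18},{"hand": 0,"travel": [-0.004,0.033,0],"spin": 0.18},{"hand": 0,"travel": [-0.004,0.033,0],"spin": 0.18},{"hand": 0,"travel": [-0.004,0.033,0],"spin": 0.18},{"hand": 0,"travel": [-0.004,0.033,0],"spin": 0.18},{"hand": 0,"travel": [-0.004,0.033,0],"spin": 0.18},{"hand": 0,"travel": [-0.004,0.033,0],"spin": 0.18},{"hand": 0,"travel": [-0.004,0.033,0],"spin": 0.18},{"hand": 0,"travel": [-0.004,0.033,0],"spin": 0.18},{"hand": 0,"travel": [-0.004,0.033,0],"spin": 0.18},{"hand": 0,"travel": [-0.004,0.033,0],"spin": 0.18},{"hand": 0,"travel": [-0.004,0.033,0],"spin": 0.18},{"hand": 0,"travel": [0,0.03,0],"spin": 0.18},{"hand": 0,"travel": [0,0.02,0],"spin": 0.18},{"hand": 0,"travel": [0,0,0],"spin": 0.05},{"hand": 0,"travel": [0,0,0],"spin": 0}]}}

```text
time_s: 10.6
ee_pos: [0.4594, 0.2798, 0.2734]
tcp_rot: [-3.118, 0.008, -0.088]
contact_force: [-0.0, 0.3, 0.4]
opening: 0.0006
```

```bash
python3 o.py
python3 - <<'E'
from h import *
d=snap('wrist','w3')
print(proj(d,[.5656,.2436,.082]))
E
```

```text
{'time_s': 10.6, 'ee_pos': [0.4594, 0.2798, 0.2734], 'tcp_rot': [-3.1183, 0.008, -0.0878], 'contact_force': [-0.0451, 0.2924, 0.3563], 'torque': [-0.0706, -0.0621, -0.0071], 'opening': 0.0006, 'qpos': [-0.0812, 0.2831, -0.6146, 1.7857, 0.1552, 1.117, -0.8316]}
[346.84263177 199.27928973]
```

View pics/w3.png

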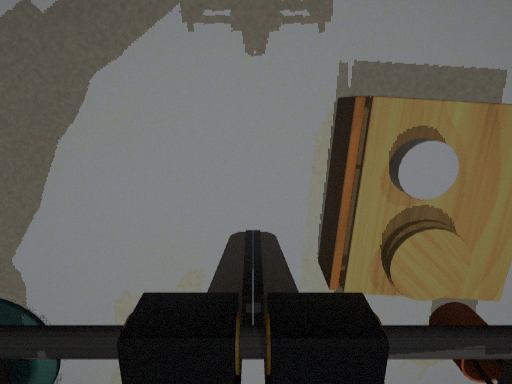

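Run:
```python
from h import *
d=load('w3')
cv2.imwrite('pics/c6.png',cv2.resize(d['image'][85:305,300:400],None,fx=2.7,fy=2.7,interpolation=cv2.INTER_CUBIC))
p=[ray(d,u,v,.082)[:2] for u,v in [(354,97),(364,97),(331,288),(341,290)]]; print(p,np.mean(p,0))
e=p[0]-p[2];print(np.arctan2(-e[0],e[1]),np.hypot(*e))
```

```text
[array([0.5744245 , 0.35840497]), array([0.58515674, 0.35745339]), array([0.54435865, 0.12712338]), array([0.55699079, 0.12318825])] [0.56523267 0.2415425 ]
-0.12927177875407414 0.23322763423488063
```

View pics/c6.png

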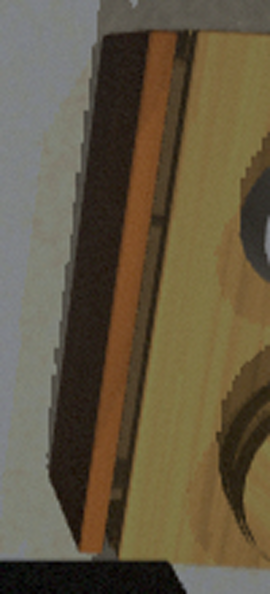

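Emit:
{"fn": "drive_tool", "kwargs": {"commands": [{"hand": 0,"travel": [0.005,-0.01,-0.04],"spin": -0.03},{"hand": 0,"travel": [0.005,-0.01,-0.045],"spin": -0.03},{"hand": 0,"travel": [0.005,-0.01,-0.045],"spin": 0},{"hand": 0,"travel": [0.005,0,-0.045],"spin": 0},{"hand": 0,"travel": [0.005,0,-0.03],"spin": 0},{"hand": 0,"travel": [0,0,-0.01],"spin": 0},{"hand": 0,"travel": [0,0,0],"spin": 0}]}}

```text
time_s: 11.52
ee_pos: [0.4872, 0.2466, 0.0548]
tcp_rot: [-3.116, 0.001, -0.162]
contact_force: [0.4, -0.6, 0.2]
opening: 0.0005
```

```bash
python3 o.py
```

```text
{'time_s': 11.525, 'ee_pos': [0.4872, 0.2466, 0.0548], 'tcp_rot': [-3.1163, 0.001, -0.1621], 'contact_force': [0.4135, -0.5849, 0.1566], 'torque': [-0.0408, -0.0519, 0.0325], 'opening': 0.0005, 'qpos': [-0.147, 0.5669, -0.4677, 1.9557, 0.3599, 0.6852, -0.9917]}
```

Emit:
{"fn": "drive_tool", "kwargs": {"commands": [{"hand": 0,"travel": [0.022,-0.003,0],"spin": 0},{"hand": 0,"travel": [0.018,-0.003,0],"spin": 0},{"hand": 0,"travel": [0.003,0,0],"spin": 0},{"hand": 0,"travel": [0.003,0,0],"spin": 0}]}}

```text
time_s: 12.02
ee_pos: [0.5361, 0.2419, 0.0594]
tcp_rot: [-3.113, -0.004, -0.162]
contact_force: [-0.5, 0.2, -0.8]
opening: 0.0002
```

Emit:
{"fn": "drive_tool", "kwargs": {"commands": [{"hand": 0,"travel": [0.004,0,-0.002],"spin": 0},{"hand": 0,"travel": [0.003,0,0],"spin": 0}]}}

```text
time_s: 12.28
ee_pos: [0.5428, 0.2422, 0.0576]
tcp_rot: [-3.113, -0.004, -0.161]
contact_force: [-0.6, -0.6, 0.0]
opening: 0.0006
```

Emit:
{"fn": "drive_tool", "kwargs": {"commands": [{"hand": 0,"travel": [0.003,0,0],"spin": 0},{"hand": 0,"travel": [0.002,0,0],"spin": 0}]}}

```text
time_s: 12.52
ee_pos: [0.5443, 0.2424, 0.0573]
tcp_rot: [-3.116, 0.002, -0.16]
contact_force: [-6.6, -0.7, 5.6]
opening: 0.0003
```

Emit:
{"fn": "drive_tool", "kwargs": {"commands": [{"hand": 0,"travel": [0.005,-0.001,0],"spin": 0},{"hand": 0,"travel": [0.004,0,0],"spin": 0}]}}

```text
time_s: 12.78
ee_pos: [0.5471, 0.242, 0.0572]
tcp_rot: [-3.121, 0.013, -0.157]
contact_force: [-8.7, -2.6, 8.4]
opening: 0.0002
```

Emit:
{"fn": "drive_tool", "kwargs": {"commands": [{"hand": 0,"travel": [0.003,0,0],"spin": 0},{"hand": 0,"travel": [-0.045,0.006,0],"spin": 0},{"hand": 0,"travel": [-0.045,0.006,0],"spin": 0},{"hand": 0,"travel": [-0.01,0.002,0],"spin": 0},{"hand": 0,"travel": [0,0,0.02],"spin": 0}]}}

```text
time_s: 13.4
ee_pos: [0.4443, 0.256, 0.0765]
tcp_rot: [-3.125, 0.019, -0.156]
contact_force: [0.1, -0.2, 0.3]
opening: 0.0005
```

```bash
python3 o.py
python3 - <<'E'
from h import *
snap('side','s4')
E
```

```text
{'time_s': 13.4, 'ee_pos': [0.4443, 0.256, 0.0765], 'tcp_rot': [-3.1251, 0.019, -0.156], 'contact_force': [0.0864, -0.1801, 0.2977], 'torque': [-0.0571, -0.1299, 0.0156], 'opening': 0.0005, 'qpos': [-0.1616, 0.5002, -0.505, 2.0095, 0.3225, 0.7142, -1.0172]}
```

View pics/s4.png

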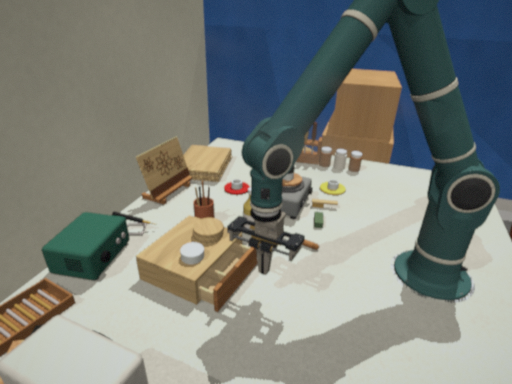

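The drawer has sprung out: its front now stands away from the carcass at about (232,272). I'll rise and measure its top edge from the wrist camera.

Emit:
{"fn": "drive_tool", "kwargs": {"commands": [{"hand": 0.7,"travel": [0,0,0.04],"spin": 0},{"hand": 0.7,"travel": [0.01,0,0.04],"spin": 0},{"hand": 0.7,"travel": [0,0,0.01],"spin": 0},{"hand": 0.7,"travel": [0,0,0],"spin": 0}]}}

```text
time_s: 13.95
ee_pos: [0.4597, 0.2567, 0.1714]
tcp_rot: [-3.12, 0.013, -0.159]
contact_force: [-0.4, 0.3, 0.2]
opening: 0.0384
```

```bash
python3 o.py
python3 - <<'E'
from h import *
snap('wrist','w4')
E
```

```text
{'time_s': 13.95, 'ee_pos': [0.4597, 0.2567, 0.1714], 'tcp_rot': [-3.1205, 0.0127, -0.1593], 'contact_force': [-0.4405, 0.2907, 0.1698], 'torque': [-0.1129, -0.0588, -0.0167], 'opening': 0.0384, 'qpos': [-0.0903, 0.3788, -0.5684, 1.9178, 0.2248, 0.9066, -0.9243]}
```

View pics/w4.png

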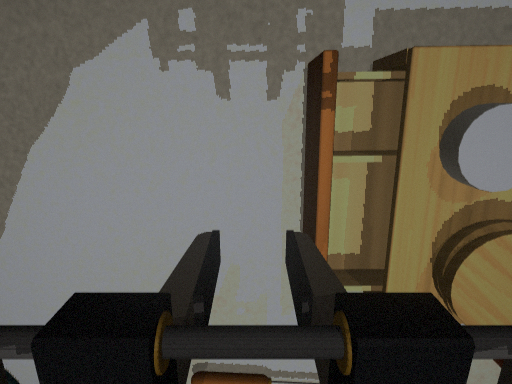

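The front's top runs from (331,52) down to about (322,240), with the divider at (365,153) and the narrow bay above it in the image.

Run:
```python
from h import *
d=load('w4'); a=d['image']
for v in (70,110,150,190,220):
    r=a[v,295:350].astype(int); print(v,[(295+i,*r[i]) for i in range(0,55,4)][3:12])
xa=np.array([.989,-.148]);ya=np.array([.148,.989]);ft=np.array([.5654,.2425])
for u,v in [(324,52),(338,52),(333,150)]:
    p=ray(d,u,v,.082)[:2]; print(p,(p-ft)@xa,(p-ft)@ya)
```

```text
70 [(307, np.int64(54), np.int64(61), np.int64(64)), (311, np.int64(18), np.int64(26), np.int64(30)), (315, np.int64(20), np.int64(24), np.int64(38)), (319, np.int64(22), np.int64(27), np.int64(36)), (323, np.int64(29), np.int64(56), np.int64(94)), (327, np.int64(33), np.int64(74), np.int64(123)), (331, np.int64(27), np.int64(48), np.int64(76)), (335, np.int64(22), np.int64(47), np.int64(75)), (339, np.int64(82), np.int64(94), np.int64(99))]
110 [(307, np.int64(23), np.int64(28), np.int64(40)), (311, np.int64(17), np.int64(30), np.int64(38)), (315, np.int64(20), np.int64(30), np.int64(38)), (319, np.int64(25), np.int64(32), np.int64(41)), (323, np.int64(42), np.int64(84), np.int64(136)), (327, np.int64(40), np.int64(83), np.int64(132)), (331, np.int64(28), np.int64(51), np.int64(82)), (335, np.int64(57), np.int64(88), np.int64(97)), (339, np.int64(89), np.int64(131), np.int64(133))]
150 [(307, np.int64(29), np.int64(32), np.int64(45)), (311, np.int64(27), np.int64(34), np.int64(44)), (315, np.int64(22), np.int64(34), np.int64(44)), (319, np.int64(33), np.int64(56), np.int64(90)), (32
[... 647 characters left out ...]
, (339, np.int64(85), np.int64(131), np.int64(135))]
220 [(307, np.int64(20), np.int64(31), np.int64(36)), (311, np.int64(27), np.int64(31), np.int64(41)), (315, np.int64(22), np.int64(27), np.int64(38)), (319, np.int64(44), np.int64(83), np.int64(129)), (323, np.int64(42), np.int64(80), np.int64(128)), (327, np.int64(38), np.int64(75), np.int64(122)), (331, np.int64(86), np.int64(131), np.int64(129)), (335, np.int64(86), np.int64(131), np.int64(136)), (339, np.int64(87), np.int64(131), np.int64(135))]
[0.52984789 0.3648274 ] -0.05326549356861018 0.11572008542620328
[0.54017604 0.36314138] -0.042801420501941 0.11558117638703902
[0.52970575 0.29048665] -0.04240364176039639 0.04217605074959343
```

Emit:
{"fn": "drive_tool", "kwargs": {"commands": [{"hand": 0.42,"travel": [0.03,-0.004,-0.01],"spin": 0},{"hand": 0.42,"travel": [0.024,-0.003,-0.03],"spin": 0.006},{"hand": 0.42,"travel": [0.002,0,-0.02],"spin": 0},{"hand": 0.42,"travel": [0,0,0],"spin": 0}]}}

```text
time_s: 14.5
ee_pos: [0.5128, 0.2484, 0.1037]
tcp_rot: [-3.125, 0.021, -0.152]
contact_force: [-0.2, 0.3, 0.4]
opening: 0.0386
```

Emit:
{"fn": "drive_tool", "kwargs": {"commands": [{"hand": 0.42,"travel": [0.004,0.001,-0.02],"spin": 0},{"hand": 0.42,"travel": [0,0,-0.022],"spin": 0},{"hand": 0.42,"travel": [0,0,-0.002],"spin": 0},{"hand": 0.02,"travel": [0,0,0],"spin": 0},{"hand": 0.02,"travel": [0,0,0],"spin": 0},{"hand": 0.02,"travel": [0,0,0],"spin": 0},{"hand": 0.02,"travel": [0,0,0],"spin": 0}], "newtons": 20}}

```text
time_s: 15.38
ee_pos: [0.5165, 0.2516, 0.0599]
tcp_rot: [-3.123, 0.017, -0.148]
contact_force: [-0.3, 1.2, -6.7]
opening: 0.0117
```

```bash
python3 o.py
```

```text
{'time_s': 15.375, 'ee_pos': [0.5165, 0.2516, 0.0599], 'tcp_rot': [-3.1228, 0.0169, -0.1481], 'contact_force': [-0.2553, 1.2043, -6.6611], 'torque': [0.0372, -0.4286, 0.026], 'opening': 0.0117, 'qpos': [-0.1335, 0.6055, -0.4739, 1.8703, 0.3517, 0.752, -0.9431]}
```

Gripped the front: opening 11.7 mm, board 12 mm. Pulling it open.

Emit:
{"fn": "drive_tool", "kwargs": {"commands": [{"hand": 0.02,"travel": [-0.015,0.0022,0],"spin": 0},{"hand": 0.02,"travel": [-0.018,0.0027,0],"spin": 0},{"hand": 0.02,"travel": [-0.018,0.0027,0],"spin": 0},{"hand": 0.02,"travel": [-0.018,0.0027,0],"spin": 0},{"hand": 0.02,"travel": [-0.015,0.0022,0],"spin": 0},{"hand": 0.02,"travel": [-0.008,0.001,0],"spin": 0},{"hand": 0.02,"travel": [0,0,0],"spin": 0}]}}

```text
time_s: 16.25
ee_pos: [0.4178, 0.266, 0.0599]
tcp_rot: [-3.122, 0.016, -0.146]
contact_force: [0.0, 1.0, -4.4]
opening: 0.0121
```

```bash
python3 o.py
```

```text
{'time_s': 16.25, 'ee_pos': [0.4178, 0.266, 0.0599], 'tcp_rot': [-3.1221, 0.0155, -0.1462], 'contact_force': [0.0259, 1.0056, -4.3967], 'torque': [0.1334, -0.3191, -0.0548], 'opening': 0.0121, 'qpos': [-0.2085, 0.5027, -0.4974, 2.0616, 0.3442, 0.6556, -1.0751]}
```

Emit:
{"fn": "drive_tool", "kwargs": {"commands": [{"hand": 0.4,"travel": [0,0,0],"spin": 0},{"hand": 0.4,"travel": [0,0,0],"spin": 0},{"hand": 0.4,"travel": [0,0,0.03],"spin": 0},{"hand": 0.4,"travel": [0,0,0.05],"spin": 0},{"hand": 0.4,"travel": [0.02,-0.02,0.05],"spin": -0.1},{"hand": 0.4,"travel": [0.02,-0.03,0.05],"spin": -0.1},{"hand": 0.4,"travel": [0,-0.01,0.01],"spin": 0},{"hand": 0.4,"travel": [0,0,0],"spin": 0}]}}

```text
time_s: 17.25
ee_pos: [0.4589, 0.2033, 0.2569]
tcp_rot: [-3.122, 0.018, -0.355]
contact_force: [0.0, 0.4, 0.5]
opening: 0.0368
```

```bash
python3 o.py
python3 - <<'E'
from h import *
snap('wrist','w5')
E
```

```text
{'time_s': 17.25, 'ee_pos': [0.4589, 0.2033, 0.2569], 'tcp_rot': [-3.1222, 0.018, -0.355], 'contact_force': [0.0328, 0.4162, 0.5058], 'torque': [-0.1096, -0.0678, -0.0049], 'opening': 0.0368, 'qpos': [0.0147, 0.2232, -0.5493, 1.8832, 0.1024, 1.0659, -0.928]}
```

View pics/w5.png

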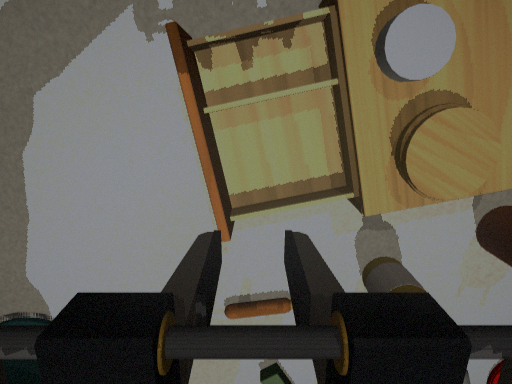

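The wrist view shows the drawer fully out: wide bay around (280,155), narrow bay around (265,62), front from (173,24) to (224,238).

Run:
```python
from h import *
d=load('w5')
xa=np.array([.989,-.148]);ya=np.array([.148,.989])
p=[ray(d,u,v,.082)[:2] for u,v in [(167,24),(178,22),(220,241),(231,238)]]
ft=np.mean(p,0); e=(p[0]+p[1]-p[2]-p[3]); print(p,'ft',ft,np.arctan2(-e[0],e[1]),np.hypot(*e)/2)
print('pred wide',ft+.084*xa-.036*ya,'narrow',ft+.084*xa+.067*ya)
for n,u,v in [('div f',206,108),('div r',338,84),('rside f',232,213),('rside r',356,193),('lside f',190,44),('lside r',332,11)]:
    q=ray(d,u,v,.05)[:2]-ft; print(n,(q@xa).round(4),(q@ya).round(4))
```

```text
[array([0.43080488, 0.37978851]), array([0.44166876, 0.37759174]), array([0.39363717, 0.1481569 ]), array([0.40718146, 0.14730295])] ft [0.41832306 0.26321002] -0.15389753575130943 0.23372253244217242
pred wide [0.49607106 0.21517402] narrow [0.51131506 0.31704102]
div f 0.0082 0.0328
div r 0.1585 0.0276
rside f 0.0091 -0.0966
rside r 0.1629 -0.1016
lside f 0.0075 0.1015
lside r 0.1622 0.1011
```

Emit:
{"fn": "drive_tool", "kwargs": {"commands": [{"hand": 0.5,"travel": [0.004,-0.033,0],"spin": 0.031},{"hand": 0.5,"travel": [0.005,-0.036,0],"spin": 0.031},{"hand": 0.5,"travel": [0.005,-0.036,0],"spin": 0.031},{"hand": 0.5,"travel": [0.005,-0.036,0],"spin": 0.031},{"hand": 0.5,"travel": [0.005,-0.036,0],"spin": 0.031},{"hand": 0.5,"travel": [0.005,-0.036,0],"spin": 0.031},{"hand": 0.5,"travel": [0.005,-0.036,0],"spin": 0.031},{"hand": 0.5,"travel": [0.005,-0.036,0],"spin": 0.031},{"hand": 0.5,"travel": [0.005,-0.036,0],"spin": 0.031},{"hand": 0.5,"travel": [0.005,-0.036,0],"spin": 0.031},{"hand": 0.5,"travel": [0.004,-0.03,0],"spin": 0.031},{"hand": 0.5,"travel": [0,-0.02,0],"spin": 0.031},{"hand": 0.5,"travel": [0,0,0],"spin": 0},{"hand": 0.5,"travel": [0,0,0],"spin": 0}]}}

```text
time_s: 19.05
ee_pos: [0.4988, -0.196, 0.2302]
tcp_rot: [-3.112, 0.064, 0.068]
contact_force: [-0.4, 1.0, -1.6]
opening: 0.0457
```

```bash
python3 o.py
python3 - <<'E'
from h import *
d=snap('wrist','w6')
cv2.imwrite('pics/w6c.png',cv2.convertScaleAbs(d['image'],alpha=2))
E
```

```text
{'time_s': 19.05, 'ee_pos': [0.4988, -0.196, 0.2302], 'tcp_rot': [-3.1117, 0.064, 0.0679], 'contact_force': [-0.3886, 1.0213, -1.6467], 'torque': [-0.0466, -0.1111, -0.0262], 'opening': 0.0457, 'qpos': [0.5894, 0.3268, -0.3378, 1.7957, 0.1108, 1.1094, 0.2784]}
```

View pics/w6c.png

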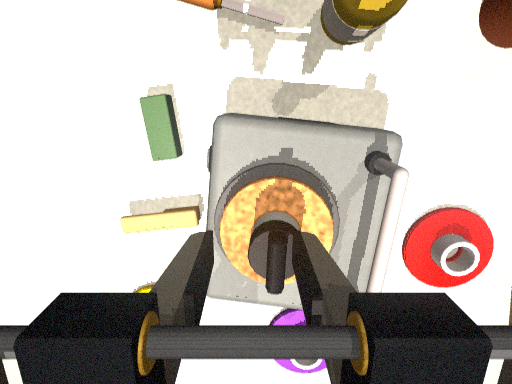

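Emit:
{"fn": "drive_tool", "kwargs": {"commands": [{"hand": 0.5,"travel": [0.01,-0.02,0.02],"spin": -0.04},{"hand": 0.5,"travel": [0,0,0],"spin": 0}]}}

```text
time_s: 19.35
ee_pos: [0.509, -0.2131, 0.25]
tcp_rot: [-3.11, 0.065, 0.031]
contact_force: [-0.1, -0.1, -0.0]
opening: 0.0457
```

```bash
python3 o.py
```

```text
{'time_s': 19.35, 'ee_pos': [0.509, -0.2131, 0.25], 'tcp_rot': [-3.1105, 0.0651, 0.0314], 'contact_force': [-0.1328, -0.1413, -0.0389], 'torque': [-0.0232, -0.1723, -0.0286], 'opening': 0.0457, 'qpos': [0.5983, 0.3341, -0.3236, 1.7361, 0.104, 1.1615, 0.2732]}
```

The fast traverse left a tilt of about 0.07 rad that rows do not make up. I'll check how moves affect it before gripping.

Emit:
{"fn": "drive_tool", "kwargs": {"commands": [{"hand": 0.5,"travel": [0,0.035,0.02],"spin": 0},{"hand": 0.5,"travel": [0,0.035,0],"spin": 0},{"hand": 0.5,"travel": [0,0.035,0],"spin": 0},{"hand": 0.5,"travel": [0,0,0],"spin": 0}]}}

```text
time_s: 19.85
ee_pos: [0.5057, -0.0986, 0.2674]
tcp_rot: [-3.107, 0.07, 0.04]
contact_force: [0.2, 0.0, -0.3]
opening: 0.0462
```

```bash
python3 o.py
```

```text
{'time_s': 19.85, 'ee_pos': [0.5057, -0.0986, 0.2674], 'tcp_rot': [-3.1072, 0.0696, 0.0399], 'contact_force': [0.163, 0.0077, -0.305], 'torque': [-0.1556, -0.2065, -0.0419], 'opening': 0.0462, 'qpos': [0.4712, 0.2631, -0.3924, 1.7946, 0.0805, 1.1779, 0.0924]}
```

Emit:
{"fn": "drive_tool", "kwargs": {"commands": [{"hand": 0.5,"travel": [0,-0.035,0],"spin": 0},{"hand": 0.5,"travel": [0,-0.035,0],"spin": 0},{"hand": 0.5,"travel": [0,-0.035,0],"spin": 0},{"hand": 0.5,"travel": [0,0,0],"spin": 0}]}}

```text
time_s: 20.35
ee_pos: [0.5028, -0.2047, 0.2649]
tcp_rot: [-3.107, 0.074, 0.046]
contact_force: [0.7, 0.8, -0.7]
opening: 0.0459
```

```bash
python3 o.py
```

```text
{'time_s': 20.35, 'ee_pos': [0.5028, -0.2047, 0.2649], 'tcp_rot': [-3.107, 0.0735, 0.0456], 'contact_force': [0.7169, 0.7505, -0.7133], 'torque': [-0.0027, -0.171, -0.0227], 'opening': 0.0459, 'qpos': [0.5944, 0.3107, -0.3287, 1.7329, 0.096, 1.1962, 0.2819]}
```

Lateral moves creep the tilt up. When I pressed on the drawer the reaction force changed the tilt too, so leaning against the spindle while gripping the wing should straighten it. I'll descend and grip.

Emit:
{"fn": "drive_tool", "kwargs": {"commands": [{"hand": 0.5,"travel": [0.006,-0.013,-0.025],"spin": -0.013},{"hand": 0.5,"travel": [0.006,-0.012,-0.03],"spin": -0.013},{"hand": 0.5,"travel": [0,0,-0.02],"spin": 0},{"hand": 0.5,"travel": [0,0,0],"spin": 0}]}}

```text
time_s: 20.85
ee_pos: [0.514, -0.226, 0.1868]
tcp_rot: [-3.105, 0.075, 0.023]
contact_force: [0.2, 0.7, 1.0]
opening: 0.046
```

```bash
python3 o.py
```

```text
{'time_s': 20.85, 'ee_pos': [0.514, -0.226, 0.1868], 'tcp_rot': [-3.1046, 0.0747, 0.0234], 'contact_force': [0.2241, 0.7204, 0.9999], 'torque': [-0.0767, -0.2053, 0.0032], 'opening': 0.046, 'qpos': [0.5961, 0.4208, -0.3051, 1.7683, 0.1293, 1.0568, 0.2646]}
```

Emit:
{"fn": "drive_tool", "kwargs": {"commands": [{"hand": 0.5,"travel": [0.001,-0.004,-0.014],"spin": 0},{"hand": 0.5,"travel": [0,0,-0.002],"spin": 0},{"hand": 0.1,"travel": [0,0,0],"spin": 0},{"hand": 0.02,"travel": [0,0,0],"spin": 0},{"hand": 0.02,"travel": [0,0,0],"spin": 0},{"hand": 0.02,"travel": [0,0,0],"spin": 0},{"hand": 0.02,"travel": [0,0,0],"spin": 0}], "newtons": 40}}

```text
time_s: 21.72
ee_pos: [0.5167, -0.2294, 0.1729]
tcp_rot: [-3.106, 0.07, 0.025]
contact_force: [-0.7, 0.1, -1.6]
opening: 0.0136
```

```bash
python3 o.py
```

```text
{'time_s': 21.725, 'ee_pos': [0.5167, -0.2294, 0.1729], 'tcp_rot': [-3.1063, 0.0704, 0.0252], 'contact_force': [-0.7297, 0.1295, -1.5645], 'torque': [-0.0938, -0.0803, 0.0099], 'opening': 0.0136, 'qpos': [0.5959, 0.44, -0.3015, 1.7747, 0.137, 1.0273, 0.2649]}
```

Now lean -x and +y against the spindle, gently.

Emit:
{"fn": "drive_tool", "kwargs": {"commands": [{"hand": 0.02,"travel": [-0.006,0.003,0],"spin": 0},{"hand": 0.02,"travel": [-0.006,0.003,0],"spin": 0}]}}

```text
time_s: 21.98
ee_pos: [0.5142, -0.2281, 0.1734]
tcp_rot: [-3.116, 0.046, 0.024]
contact_force: [15.4, -8.0, -15.5]
opening: 0.0138
```

```bash
python3 o.py
```

```text
{'time_s': 21.975, 'ee_pos': [0.5142, -0.2281, 0.1734], 'tcp_rot': [-3.1161, 0.0462, 0.0241], 'contact_force': [15.4103, -7.9872, -15.4712], 'torque': [-2.2154, -4.544, -0.0152], 'opening': 0.0138, 'qpos': [0.6005, 0.4207, -0.3041, 1.8014, 0.1363, 0.9934, 0.2641]}
```

It works: pitch went from 0.070 to 0.046 at 15 N. A little more.

Emit:
{"fn": "drive_tool", "kwargs": {"commands": [{"hand": 0.02,"travel": [-0.006,0.003,-0.001],"spin": 0},{"hand": 0.02,"travel": [-0.006,0.002,-0.001],"spin": 0}]}}

```text
time_s: 22.22
ee_pos: [0.5137, -0.2282, 0.1732]
tcp_rot: [-3.127, 0.018, 0.023]
contact_force: [13.8, -4.6, -9.2]
opening: 0.0135
```

```bash
python3 o.py
```

```text
{'time_s': 22.225, 'ee_pos': [0.5137, -0.2282, 0.1732], 'tcp_rot': [-3.1268, 0.0178, 0.0232], 'contact_force': [13.8401, -4.5583, -9.1918], 'torque': [-1.208, -3.6671, 0.0282], 'opening': 0.0135, 'qpos': [0.6061, 0.4042, -0.3064, 1.8263, 0.1362, 0.9543, 0.2646]}
```

Emit:
{"fn": "drive_tool", "kwargs": {"commands": [{"hand": 0.02,"travel": [-0.005,0.003,-0.001],"spin": 0},{"hand": 0.02,"travel": [0,0,0],"spin": 0},{"hand": 0.02,"travel": [0.001,-0.001,0],"spin": 0},{"hand": 0.02,"travel": [0,0,0],"spin": 0}]}}

```text
time_s: 22.72
ee_pos: [0.5149, -0.2291, 0.1729]
tcp_rot: [-3.133, 0.004, 0.023]
contact_force: [0.4, -0.9, -1.1]
opening: 0.0136
```

```bash
python3 o.py
python3 - <<'E'
from h import *
d=snap('side','s5')
cv2.imwrite('pics/s5c.png',cv2.resize(d['image'][130:230,230:350],None,fx=6,fy=6,interpolation=cv2.INTER_CUBIC))
E
```

```text
{'time_s': 22.725, 'ee_pos': [0.5149, -0.2291, 0.1729], 'tcp_rot': [-3.1326, 0.0043, 0.0227], 'contact_force': [0.4467, -0.8525, -1.1314], 'torque': [-0.0902, -0.2694, -0.0043], 'opening': 0.0136, 'qpos': [0.6079, 0.3991, -0.3066, 1.8345, 0.1375, 0.9365, 0.2641]}
```

View pics/s5c.png

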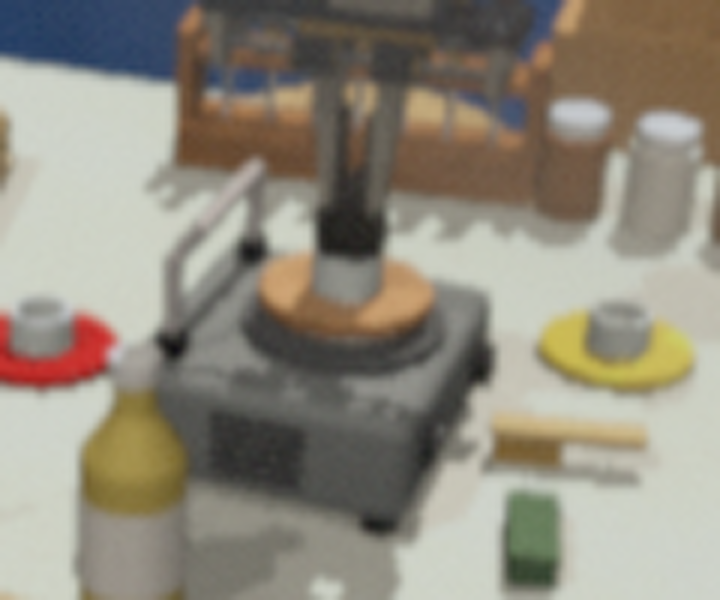

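The tilt is gone (under 0.01 rad) and the knob is still seated. Lifting it off straight.

Emit:
{"fn": "drive_tool", "kwargs": {"commands": [{"hand": 0.02,"travel": [0,0,0.01],"spin": 0},{"hand": 0.02,"travel": [0,0,0.015],"spin": 0},{"hand": 0.02,"travel": [0,0,0.02],"spin": 0},{"hand": 0.02,"travel": [0,0,0.02],"spin": 0},{"hand": 0.02,"travel": [0,0.005,0.015],"spin": 0}]}}

```text
time_s: 23.4
ee_pos: [0.5135, -0.2234, 0.2579]
tcp_rot: [-3.132, 0.007, 0.023]
contact_force: [0.2, -0.5, -1.0]
opening: 0.0134
```

```bash
python3 o.py
python3 - <<'E'
from h import *
d=snap('side','s6')
cv2.imwrite('pics/s6c.png',cv2.resize(d['image'][110:230,230:350],None,fx=5,fy=5,interpolation=cv2.INTER_CUBIC))
E
```

```text
{'time_s': 23.4, 'ee_pos': [0.5135, -0.2234, 0.2579], 'tcp_rot': [-3.1319, 0.0066, 0.0226], 'contact_force': [0.2077, -0.4684, -0.9771], 'torque': [-0.0516, -0.1266, -0.0168], 'opening': 0.0134, 'qpos': [0.6179, 0.3041, -0.3227, 1.7551, 0.0985, 1.1086, 0.2867]}
```

View pics/s6c.png

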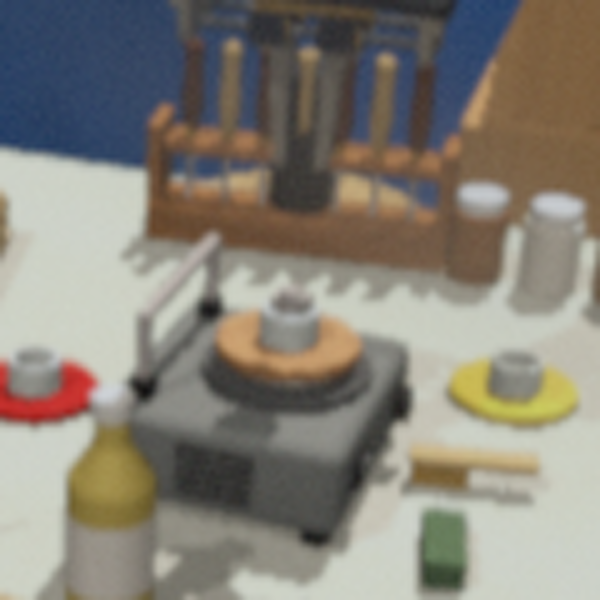

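The crop shows the knob at (300,180) in the fingers, upright, with the spindle tip showing in the bare hub at (290,300). Carrying it to the narrow bay in smaller steps.

Emit:
{"fn": "drive_tool", "kwargs": {"commands": [{"hand": 0.02,"travel": [0,0.015,0],"spin": -0.01},{"hand": 0.02,"travel": [0,0.028,0],"spin": -0.01},{"hand": 0.02,"travel": [0,0.028,0],"spin": -0.01},{"hand": 0.02,"travel": [0,0.028,0],"spin": -0.01},{"hand": 0.02,"travel": [0,0.028,0],"spin": -0.01},{"hand": 0.02,"travel": [0,0.028,0],"spin": -0.01},{"hand": 0.02,"travel": [0,0.028,0],"spin": -0.01},{"hand": 0.02,"travel": [0,0.028,0],"spin": -0.01},{"hand": 0.02,"travel": [0,0.028,0],"spin": -0.01},{"hand": 0.02,"travel": [0,0.028,0],"spin": -0.01},{"hand": 0.02,"travel": [0,0.028,0],"spin": -0.01},{"hand": 0.02,"travel": [0,0.028,0],"spin": -0.01},{"hand": 0.02,"travel": [0,0.028,0],"spin": -0.01},{"hand": 0.02,"travel": [0,0.028,0],"spin": -0.01},{"hand": 0.02,"travel": [0,0.028,0],"spin": -0.01},{"hand": 0.02,"travel": [0,0.028,0],"spin": -0.01},{"hand": 0.02,"travel": [0,0.028,0],"spin": -0.01},{"hand": 0.02,"travel": [0,0.015,0],"spin": 0},{"hand": 0.02,"travel": [0,0,0],"spin": 0}]}}

```text
time_s: 25.82
ee_pos: [0.4944, 0.2887, 0.2487]
tcp_rot: [-3.134, 0.03, -0.139]
contact_force: [-0.1, -0.5, -0.9]
opening: 0.0138
```

```bash
python3 o.py
```

```text
{'time_s': 25.825, 'ee_pos': [0.4944, 0.2887, 0.2487], 'tcp_rot': [-3.1342, 0.0297, -0.1389], 'contact_force': [-0.0941, -0.5366, -0.9379], 'torque': [-0.0569, -0.0885, -0.0316], 'opening': 0.0138, 'qpos': [-0.1393, 0.3769, -0.5518, 1.7178, 0.1864, 1.1212, -0.8828]}
```

Emit:
{"fn": "drive_tool", "kwargs": {"commands": [{"hand": 0.02,"travel": [0.007,0.014,-0.03],"spin": -0.005},{"hand": 0.02,"travel": [0.007,0.014,-0.035],"spin": -0.006},{"hand": 0.02,"travel": [0,0,-0.035],"spin": 0},{"hand": 0.02,"travel": [0,0,-0.03],"spin": 0},{"hand": 0.02,"travel": [0,0,-0.01],"spin": 0},{"hand": 0.02,"travel": [0,0,0],"spin": 0}]}}

```text
time_s: 26.58
ee_pos: [0.5107, 0.31, 0.1053]
tcp_rot: [-3.139, 0.027, -0.158]
contact_force: [-0.5, 0.1, -0.6]
opening: 0.0135
```

```bash
python3 o.py
python3 - <<'E'
from h import *
snap('wrist','w7'); 
d=snap('scene','sc7'); cv2.imwrite('pics/sc7c.png',cv2.resize(d['image'][220:384,190:390],None,fx=3.5,fy=3.5,interpolation=cv2.INTER_CUBIC))
E
```

```text
{'time_s': 26.575, 'ee_pos': [0.5107, 0.31, 0.1053], 'tcp_rot': [-3.1389, 0.0268, -0.1582], 'contact_force': [-0.5101, 0.0856, -0.5757], 'torque': [-0.0074, -0.1621, -0.0345], 'opening': 0.0135, 'qpos': [-0.2285, 0.5785, -0.4838, 1.7798, 0.3085, 0.8787, -1.0061]}
```

View pics/w7.png

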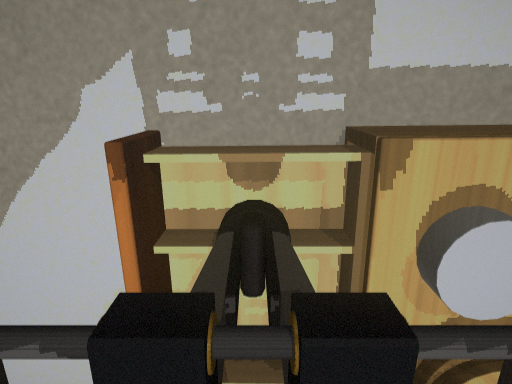

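View pics/sc7c.png

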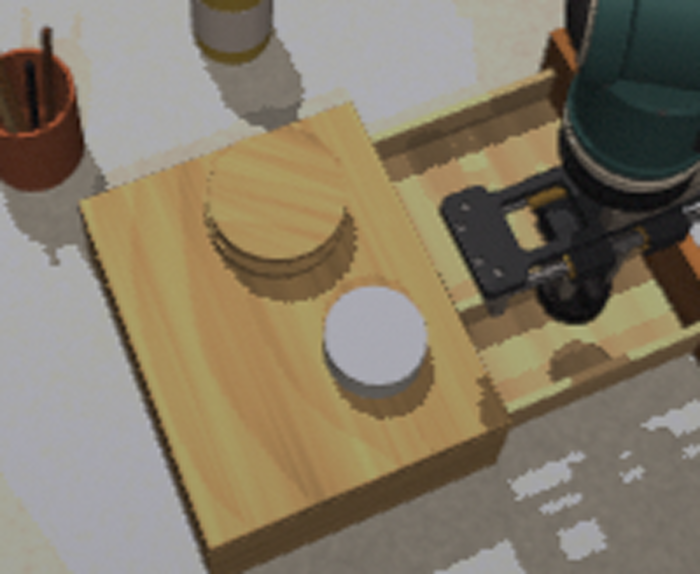

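Run:
```python
from h import *
d=load('w7')
xa=np.array([.989,-.148]);ya=np.array([.148,.989]);ft=np.array([.4183,.2632])
for n,u,v,z in [('div f',160,236,.05),('div r',352,236,.05),('l f',148,154,.05),('l r',358,154,.05),('front',133,140,.082)]:
    q=ray(d,u,v,z)[:2]; r=q-ft; print(n,q.round(4),(r@xa).round(4),(r@ya).round(4))
```

```text
div f [0.4354 0.303 ] 0.011 0.0419
div r [0.5806 0.2817] 0.1578 0.0423
l f [0.4422 0.3663] 0.0083 0.1055
l r [0.5892 0.3435] 0.1571 0.1047
front [0.4474 0.3795] 0.0116 0.1193
```

Emit:
{"fn": "drive_tool", "kwargs": {"commands": [{"hand": 0.02,"travel": [0,0.008,-0.015],"spin": 0},{"hand": 0.02,"travel": [0,0,-0.02],"spin": 0},{"hand": 0.02,"travel": [0,0,-0.008],"spin": 0},{"hand": 0.02,"travel": [0,0,0],"spin": 0}]}}

```text
time_s: 27.18
ee_pos: [0.5121, 0.3199, 0.0622]
tcp_rot: [-3.136, 0.023, -0.158]
contact_force: [-0.5, 0.7, -0.4]
opening: 0.0136
```

```bash
python3 o.py
```

```text
{'time_s': 27.175, 'ee_pos': [0.5121, 0.3199, 0.0622], 'tcp_rot': [-3.1357, 0.0227, -0.1579], 'contact_force': [-0.4614, 0.6507, -0.4242], 'torque': [-0.0719, -0.1206, 0.0137], 'opening': 0.0136, 'qpos': [-0.2639, 0.6421, -0.4564, 1.7889, 0.346, 0.804, -1.0447]}
```

Emit:
{"fn": "drive_tool", "kwargs": {"commands": [{"hand": 0.02,"travel": [0,-0.001,-0.01],"spin": 0},{"hand": 0.02,"travel": [0,0,-0.004],"spin": 0},{"hand": 0.02,"travel": [0,0,-0.002],"spin": 0},{"hand": 0.02,"travel": [0,0,0],"spin": 0}]}}

```text
time_s: 27.68
ee_pos: [0.5125, 0.3188, 0.0454]
tcp_rot: [-3.135, 0.022, -0.158]
contact_force: [-0.5, -0.1, -0.7]
opening: 0.0135
```

Emit:
{"fn": "drive_tool", "kwargs": {"commands": [{"hand": 0.02,"travel": [0,0,-0.0015],"spin": 0},{"hand": 0.02,"travel": [0,0,0],"spin": 0}]}}

```text
time_s: 27.92
ee_pos: [0.5131, 0.3191, 0.045]
tcp_rot: [-3.135, 0.021, -0.158]
contact_force: [0.1, 0.5, -0.0]
opening: 0.014
```

Emit:
{"fn": "drive_tool", "kwargs": {"commands": [{"hand": 0.02,"travel": [0,0,-0.002],"spin": 0},{"hand": 0.02,"travel": [0,0,0],"spin": 0}]}}

```text
time_s: 28.18
ee_pos: [0.5143, 0.3191, 0.045]
tcp_rot: [-3.134, 0.018, -0.159]
contact_force: [0.1, -0.8, -0.4]
opening: 0.0132
```

The height stays at 45 mm when commanded lower, so the knob stands on the floor. Release and rise.

Emit:
{"fn": "drive_tool", "kwargs": {"commands": [{"hand": 0.25,"travel": [0,0,0],"spin": 0},{"hand": 0.4,"travel": [0,0,0],"spin": 0},{"hand": 0.4,"travel": [0,0,0],"spin": 0},{"hand": 0.4,"travel": [0,0,0.02],"spin": 0},{"hand": 0.4,"travel": [0,-0.005,0.03],"spin": 0},{"hand": 0.4,"travel": [0,-0.01,0.04],"spin": 0},{"hand": 0.6,"travel": [0,-0.02,0.04],"spin": 0},{"hand": 0.8,"travel": [0,-0.02,0.03],"spin": 0},{"hand": 0.8,"travel": [0,-0.02,0.01],"spin": 0}]}}

```text
time_s: 29.3
ee_pos: [0.5128, 0.245, 0.2258]
tcp_rot: [-3.131, 0.016, -0.153]
contact_force: [-0.4, 0.3, -0.7]
opening: 0.0647
```

```bash
python3 o.py
python3 - <<'E'
from h import *
snap('wrist','w8')
E
```

```text
{'time_s': 29.3, 'ee_pos': [0.5128, 0.245, 0.2258], 'tcp_rot': [-3.1313, 0.0161, -0.1532], 'contact_force': [-0.3516, 0.3117, -0.7233], 'torque': [-0.0512, -0.1118, 0.0093], 'opening': 0.0647, 'qpos': [-0.0657, 0.3843, -0.5417, 1.762, 0.2022, 1.0602, -0.8287]}
```

View pics/w8.png

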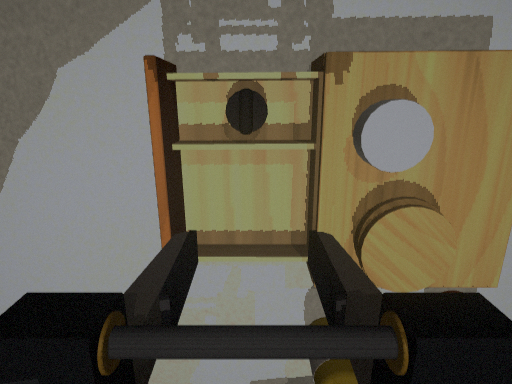

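The knob stands in the narrow bay at (247,111). Back to the disc with moderate steps, and with the hand open.

Emit:
{"fn": "drive_tool", "kwargs": {"commands": [{"hand": 0.85,"travel": [0,-0.015,0.02],"spin": 0},{"hand": 0.85,"travel": [0,-0.026,0.01],"spin": 0},{"hand": 0.85,"travel": [0,-0.026,0],"spin": 0},{"hand": 0.85,"travel": [0,-0.026,0],"spin": 0},{"hand": 0.85,"travel": [0,-0.026,0],"spin": 0},{"hand": 0.85,"travel": [0,-0.026,0],"spin": 0},{"hand": 0.85,"travel": [0,-0.026,0],"spin": 0},{"hand": 0.85,"travel": [0,-0.026,0],"spin": 0},{"hand": 0.85,"travel": [0,-0.026,0],"spin": 0},{"hand": 0.85,"travel": [0,-0.026,0],"spin": 0},{"hand": 0.85,"travel": [0,-0.026,0],"spin": 0},{"hand": 0.85,"travel": [0,-0.026,0],"spin": 0},{"hand": 0.85,"travel": [0,-0.026,0],"spin": 0},{"hand": 0.85,"travel": [0,-0.026,0],"spin": 0},{"hand": 0.85,"travel": [0,-0.026,0],"spin": 0},{"hand": 0.85,"travel": [0,-0.026,0],"spin": 0},{"hand": 0.85,"travel": [0,-0.026,0],"spin": 0},{"hand": 0.85,"travel": [0,-0.012,0],"spin": 0},{"hand": 0.85,"travel": [0,0,0],"spin": 0}]}}

```text
time_s: 31.72
ee_pos: [0.513, -0.2029, 0.2697]
tcp_rot: [-3.127, 0.002, -0.144]
contact_force: [-1.2, -0.1, -0.9]
opening: 0.0785
```

```bash
python3 o.py
```

```text
{'time_s': 31.725, 'ee_pos': [0.513, -0.2029, 0.2697], 'tcp_rot': [-3.1272, 0.002, -0.1439], 'contact_force': [-1.1713, -0.0925, -0.8834], 'torque': [-0.0535, -0.0301, -0.0114], 'opening': 0.0785, 'qpos': [0.5971, 0.2765, -0.3291, 1.7637, 0.0826, 1.1208, 0.0994]}
```

Emit:
{"fn": "drive_tool", "kwargs": {"commands": [{"hand": 0.85,"travel": [0.001,-0.014,-0.03],"spin": 0},{"hand": 0.85,"travel": [0.001,-0.013,-0.035],"spin": 0},{"hand": 0.85,"travel": [0,0,-0.025],"spin": 0},{"hand": 0.85,"travel": [0,0,0],"spin": 0}]}}

```text
time_s: 32.22
ee_pos: [0.5171, -0.2242, 0.1793]
tcp_rot: [-3.125, -0.001, -0.137]
contact_force: [0.4, -0.1, -0.0]
opening: 0.078
```

```bash
python3 o.py
```

```text
{'time_s': 32.225, 'ee_pos': [0.5171, -0.2242, 0.1793], 'tcp_rot': [-3.1251, -0.0012, -0.1366], 'contact_force': [0.4089, -0.0538, -0.0114], 'torque': [-0.0281, -0.0568, -0.0222], 'opening': 0.078, 'qpos': [0.6056, 0.3891, -0.3076, 1.8325, 0.1221, 0.942, 0.1109]}
```

Emit:
{"fn": "drive_tool", "kwargs": {"commands": [{"hand": 0.85,"travel": [-0.001,-0.006,-0.02],"spin": 0},{"hand": 0.85,"travel": [0,0,-0.015],"spin": 0},{"hand": 0.85,"travel": [0,0,-0.008],"spin": 0},{"hand": 0.85,"travel": [0,0,0],"spin": 0}]}}

```text
time_s: 32.72
ee_pos: [0.5195, -0.2274, 0.1392]
tcp_rot: [-3.125, -0.007, -0.132]
contact_force: [-0.4, -0.4, -0.7]
opening: 0.0781
```

```bash
python3 o.py
python3 - <<'E'
from h import *
d=snap('wrist','w9')
cv2.imwrite('pics/w9c.png',cv2.convertScaleAbs(d['image'],alpha=1.8))
E
```

```text
{'time_s': 32.725, 'ee_pos': [0.5195, -0.2274, 0.1392], 'tcp_rot': [-3.1252, -0.0074, -0.1321], 'contact_force': [-0.3863, -0.4492, -0.7068], 'torque': [-0.1044, -0.0875, -0.014], 'opening': 0.0781, 'qpos': [0.5997, 0.4418, -0.2976, 1.8604, 0.1433, 0.8575, 0.1034]}
```

View pics/w9c.png

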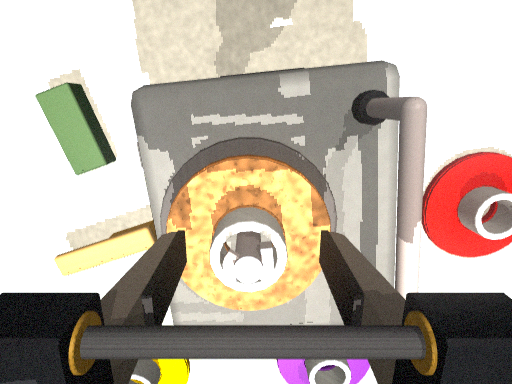

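The bare hub at (250,255), with the spindle inside it, lies between the fingers. Lowering the rest and gripping.

Emit:
{"fn": "drive_tool", "kwargs": {"commands": [{"hand": 0.85,"travel": [-0.004,-0.003,-0.01],"spin": 0},{"hand": 0.85,"travel": [0,0,-0.006],"spin": 0},{"hand": 0.85,"travel": [0,0,0],"spin": 0},{"hand": 0.4,"travel": [0,0,0],"spin": 0},{"hand": 0.4,"travel": [0,0,0],"spin": 0},{"hand": 0.4,"travel": [0,0,0],"spin": 0},{"hand": 0.4,"travel": [0,0,0],"spin": 0},{"hand": 0.4,"travel": [0,0,0],"spin": 0}], "newtons": 40}}

```text
time_s: 33.78
ee_pos: [0.5164, -0.231, 0.1239]
tcp_rot: [-3.126, -0.01, -0.132]
contact_force: [-0.1, -0.4, -1.0]
opening: 0.0451
```

```bash
python3 o.py
```

```text
{'time_s': 33.775, 'ee_pos': [0.5164, -0.231, 0.1239], 'tcp_rot': [-3.1261, -0.0105, -0.1323], 'contact_force': [-0.1129, -0.4448, -1.0052], 'torque': [-0.053, -0.0832, -0.0096], 'opening': 0.0451, 'qpos': [0.6032, 0.4587, -0.2923, 1.8766, 0.1513, 0.8219, 0.1049]}
```

Gripped: 45 mm against the 46 mm hub. Lifting straight up.

Emit:
{"fn": "drive_tool", "kwargs": {"commands": [{"hand": 0.4,"travel": [0,0,0.008],"spin": 0},{"hand": 0.4,"travel": [0,0,0.01],"spin": 0},{"hand": 0.4,"travel": [0,0,0.012],"spin": 0},{"hand": 0.4,"travel": [0,0,0.012],"spin": 0}], "newtons": 50}}

```text
time_s: 34.28
ee_pos: [0.5156, -0.2301, 0.1673]
tcp_rot: [-3.125, -0.008, -0.132]
contact_force: [0.7, 0.2, -2.9]
opening: 0.0451
```

```bash
python3 o.py
python3 - <<'E'
from h import *
d=snap('side','s7')
cv2.imwrite('pics/s7c.png',cv2.resize(d['image'][110:230,230:350],None,fx=5,fy=5,interpolation=cv2.INTER_CUBIC))
E
```

```text
{'time_s': 34.275, 'ee_pos': [0.5156, -0.2301, 0.1673], 'tcp_rot': [-3.1248, -0.0082, -0.1318], 'contact_force': [0.6648, 0.1884, -2.9479], 'torque': [0.0044, -0.0806, -0.0104], 'opening': 0.0451, 'qpos': [0.6154, 0.4021, -0.3055, 1.8451, 0.1266, 0.9104, 0.1238]}
```

View pics/s7c.png

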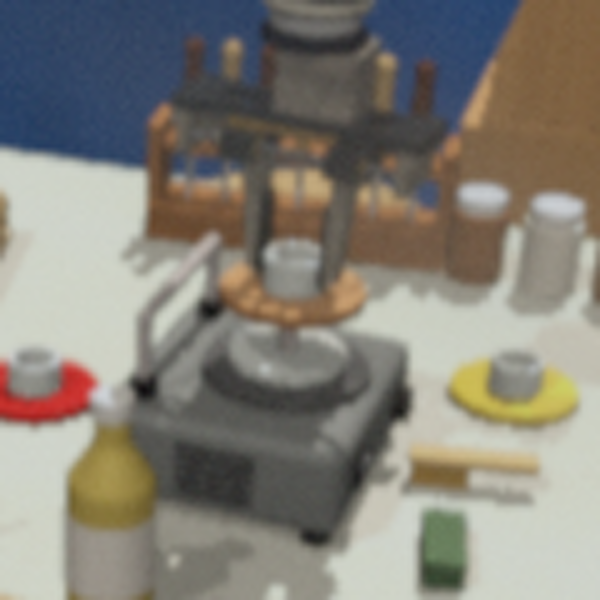

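The disc at (292,295) rises level off the spindle with 2.9 N of load. Up to 0.26, then to the wide bay.

Emit:
{"fn": "drive_tool", "kwargs": {"commands": [{"hand": 0.4,"travel": [0,0,0.014],"spin": 0},{"hand": 0.4,"travel": [0,0,0.016],"spin": 0},{"hand": 0.4,"travel": [0,0,0.02],"spin": 0},{"hand": 0.4,"travel": [0,0,0.025],"spin": 0},{"hand": 0.4,"travel": [0,0.015,0.015],"spin": 0},{"hand": 0.4,"travel": [0,0.024,0],"spin": 0},{"hand": 0.4,"travel": [0,0.024,0],"spin": 0},{"hand": 0.4,"travel": [0,0.024,0],"spin": 0},{"hand": 0.4,"travel": [0,0.024,0],"spin": 0},{"hand": 0.4,"travel": [0,0.024,0],"spin": 0},{"hand": 0.4,"travel": [0,0.024,0],"spin": 0},{"hand": 0.4,"travel": [0,0.024,0],"spin": 0},{"hand": 0.4,"travel": [0,0.024,0],"spin": 0},{"hand": 0.4,"travel": [0,0.024,0],"spin": 0},{"hand": 0.4,"travel": [0,0.024,0],"spin": 0},{"hand": 0.4,"travel": [0,0.024,0],"spin": 0},{"hand": 0.4,"travel": [0,0.024,0],"spin": 0},{"hand": 0.4,"travel": [0,0.024,0],"spin": 0},{"hand": 0.4,"travel": [0,0.024,0],"spin": 0},{"hand": 0.4,"travel": [0,0.015,0],"spin": 0}]}}

```text
time_s: 36.83
ee_pos: [0.5064, 0.1628, 0.272]
tcp_rot: [-3.127, -0.009, -0.119]
contact_force: [0.2, -1.0, -2.4]
opening: 0.0449
```

```bash
python3 o.py
```

```text
{'time_s': 36.825, 'ee_pos': [0.5064, 0.1628, 0.272], 'tcp_rot': [-3.1267, -0.0095, -0.1195], 'contact_force': [0.2182, -0.998, -2.4278], 'torque': [-0.0297, -0.0983, 0.0402], 'opening': 0.0449, 'qpos': [0.1016, 0.2569, -0.5533, 1.809, 0.1417, 1.1007, -0.6188]}
```

Emit:
{"fn": "drive_tool", "kwargs": {"commands": [{"hand": 0.4,"travel": [-0.006,0.015,-0.015],"spin": -0.01},{"hand": 0.4,"travel": [-0.006,0.018,-0.025],"spin": -0.01},{"hand": 0.4,"travel": [-0.006,0.015,-0.03],"spin": -0.01},{"hand": 0.4,"travel": [-0.002,0,-0.03],"spin": 0},{"hand": 0.4,"travel": [-0.002,0,-0.015],"spin": 0},{"hand": 0.4,"travel": [0,0,0],"spin": 0}]}}

```text
time_s: 37.58
ee_pos: [0.4822, 0.2149, 0.156]
tcp_rot: [-3.127, -0.012, -0.148]
contact_force: [1.0, 0.2, -2.3]
opening: 0.0445
```

```bash
python3 o.py
python3 - <<'E'
from h import *
d=snap('wrist','w10')
E
```

```text
{'time_s': 37.575, 'ee_pos': [0.4822, 0.2149, 0.156], 'tcp_rot': [-3.127, -0.0117, -0.1481], 'contact_force': [0.9728, 0.2179, -2.3099], 'torque': [0.0175, -0.0193, 0.0275], 'opening': 0.0445, 'qpos': [-0.037, 0.3887, -0.5378, 1.9398, 0.2536, 0.861, -0.853]}
```

View pics/w10.png

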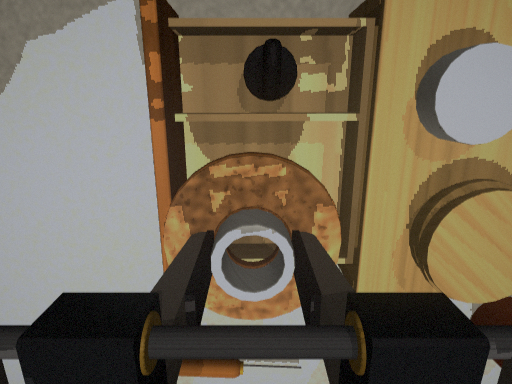

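The disc hangs level over the wide bay at (252,215). The divider shows at row 117 and the knob is standing at (270,70).

Run:
```python
from h import *
d=load('w10')
xa=np.array([.989,-.148]);ya=np.array([.148,.989]);ft=np.array([.4183,.2632])
for n,u,v,z in [('div f',178,118,.05),('div r',356,118,.05),('l f',170,23,.05),('l r',374,23,.05),('front',156,60,.082),('hub',252,255,.1746),('rear inner top',358,190,.05),('rside r',345,262,.05)]:
    q=ray(d,u,v,z)[:2]; r=q-ft; print(n,q.round(4),(r@xa).round(4),(r@ya).round(4))
```

```text
div f [0.4312 0.2917] 0.0086 0.0301
div r [0.5796 0.2694] 0.1586 0.03
l f [0.4403 0.3631] 0.007 0.1021
l r [0.5979 0.3399] 0.1662 0.1024
front [0.4313 0.3336] 0.0025 0.0715
hub [0.4821 0.2189] 0.0696 -0.0344
rear inner top [0.5776 0.206 ] 0.166 -0.033
rside r [0.5611 0.1361] 0.16 -0.1046
```

Emit:
{"fn": "drive_tool", "kwargs": {"commands": [{"hand": 0.4,"travel": [0.004,-0.001,-0.015],"spin": 0},{"hand": 0.4,"travel": [0.001,0,-0.02],"spin": 0},{"hand": 0.4,"travel": [0,0,-0.02],"spin": 0},{"hand": 0.4,"travel": [0,0,-0.015],"spin": 0},{"hand": 0.4,"travel": [0,0,-0.005],"spin": 0},{"hand": 0.4,"travel": [0,0,0],"spin": 0}]}}

```text
time_s: 38.38
ee_pos: [0.4931, 0.2136, 0.0815]
tcp_rot: [-3.123, -0.021, -0.153]
contact_force: [-0.0, 0.8, -2.6]
opening: 0.045
```

```bash
python3 o.py
python3 - <<'E'
from h import *
d=snap('wrist','w11')
E
```

```text
{'time_s': 38.375, 'ee_pos': [0.4931, 0.2136, 0.0815], 'tcp_rot': [-3.1229, -0.021, -0.1526], 'contact_force': [-0.0252, 0.7648, -2.6269], 'torque': [-0.0578, -0.0604, 0.0227], 'opening': 0.045, 'qpos': [-0.0846, 0.5049, -0.4779, 1.9758, 0.345, 0.7106, -0.9222]}
```

View pics/w11.png

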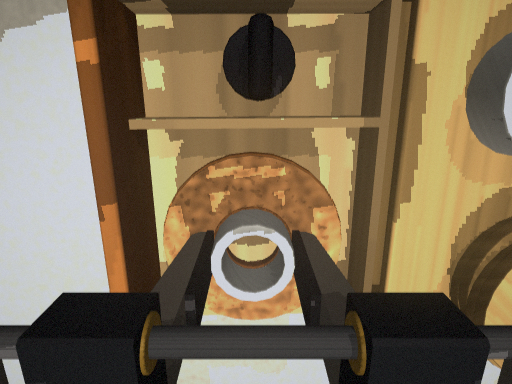

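Emit:
{"fn": "drive_tool", "kwargs": {"commands": [{"hand": 0.4,"travel": [-0.002,0,-0.012],"spin": 0},{"hand": 0.4,"travel": [-0.001,0,-0.015],"spin": 0},{"hand": 0.4,"travel": [0,0,-0.008],"spin": 0},{"hand": 0.4,"travel": [0,0,-0.003],"spin": 0},{"hand": 0.4,"travel": [0,0,0],"spin": 0}]}}

```text
time_s: 39.05
ee_pos: [0.4904, 0.2139, 0.0418]
tcp_rot: [-3.122, -0.023, -0.152]
contact_force: [-0.1, 0.5, -2.5]
opening: 0.0449
```

```bash
python3 o.py
```

```text
{'time_s': 39.05, 'ee_pos': [0.4904, 0.2139, 0.0418], 'tcp_rot': [-3.1221, -0.0227, -0.1525], 'contact_force': [-0.0993, 0.5228, -2.5383], 'torque': [-0.0507, -0.0303, -0.0101], 'opening': 0.0449, 'qpos': [-0.1192, 0.5631, -0.4397, 1.9999, 0.3929, 0.6293, -0.9664]}
```

Emit:
{"fn": "drive_tool", "kwargs": {"commands": [{"hand": 0.4,"travel": [0,0,-0.005],"spin": 0},{"hand": 0.4,"travel": [0,0,-0.002],"spin": 0},{"hand": 0.4,"travel": [0,0,-0.001],"spin": 0},{"hand": 0.4,"travel": [0,0,0],"spin": 0}]}}

```text
time_s: 39.55
ee_pos: [0.491, 0.2142, 0.0339]
tcp_rot: [-3.121, -0.024, -0.153]
contact_force: [0.1, -0.1, -1.8]
opening: 0.0453
```

Emit:
{"fn": "drive_tool", "kwargs": {"commands": [{"hand": 0.4,"travel": [0,0,-0.0015],"spin": 0},{"hand": 0.4,"travel": [0,0,-0.0015],"spin": 0},{"hand": 0.4,"travel": [0,0,0],"spin": 0}]}}

```text
time_s: 39.92
ee_pos: [0.4921, 0.2143, 0.0331]
tcp_rot: [-3.122, -0.026, -0.153]
contact_force: [-0.4, -0.2, -0.6]
opening: 0.0452
```

The load fell from 2.5 to 0.6 N and the height stopped at 33 mm, so the disc is on the floor. Ease the grip, then open.

Emit:
{"fn": "drive_tool", "kwargs": {"commands": [{"hand": 0.4,"travel": [0,0,0],"spin": 0},{"hand": 0.4,"travel": [0,0,-0.001],"spin": 0}], "newtons": 5}}

```text
time_s: 40.17
ee_pos: [0.4924, 0.2145, 0.0324]
tcp_rot: [-3.121, -0.027, -0.153]
contact_force: [-0.8, -0.7, 1.3]
opening: 0.0463
```

Emit:
{"fn": "drive_tool", "kwargs": {"commands": [{"hand": 0.6,"travel": [0,0,0],"spin": 0},{"hand": 0.68,"travel": [0,0,0],"spin": 0},{"hand": 0.68,"travel": [0,0,0],"spin": 0},{"hand": 0.68,"travel": [0,0,0],"spin": 0},{"hand": 0.68,"travel": [0,0,0.01],"spin": 0},{"hand": 0.68,"travel": [0,0,0.02],"spin": 0},{"hand": 0.68,"travel": [0,0,0.03],"spin": 0},{"hand": 0.68,"travel": [0,0,0.04],"spin": 0},{"hand": 0.68,"travel": [0,-0.02,0.04],"spin": 0},{"hand": 0.68,"travel": [0,-0.03,0.03],"spin": 0},{"hand": 0.68,"travel": [0,-0.02,0.02],"spin": 0},{"hand": 0.68,"travel": [0,0,0],"spin": 0}]}}

```text
time_s: 41.68
ee_pos: [0.4919, 0.144, 0.2327]
tcp_rot: [-3.12, -0.031, -0.15]
contact_force: [0.1, 0.1, -0.4]
opening: 0.0626
```

```bash
python3 o.py
python3 - <<'E'
from h import *
d=snap('wrist','w12'); snap('scene','sc12'); snap('side','si12')
E
```

```text
{'time_s': 41.675, 'ee_pos': [0.4919, 0.144, 0.2327], 'tcp_rot': [-3.1197, -0.031, -0.1505], 'contact_force': [0.0542, 0.1484, -0.3853], 'torque': [-0.0415, -0.048, -0.0357], 'opening': 0.0626, 'qpos': [0.1413, 0.2506, -0.5631, 1.9144, 0.1572, 0.9815, -0.6405]}
```

View pics/w12.png

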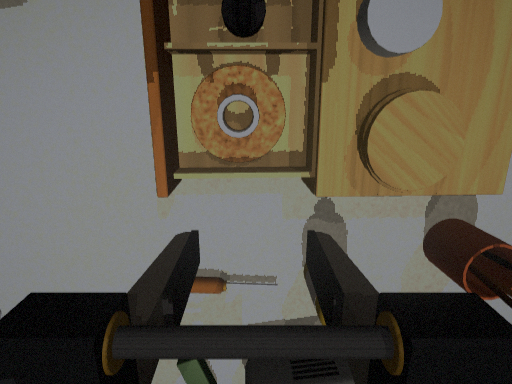

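View pics/sc12.png

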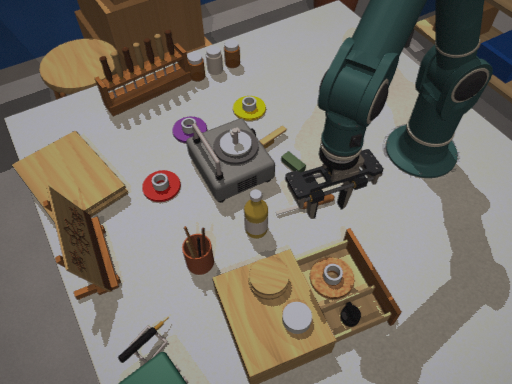

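View pics/si12.png

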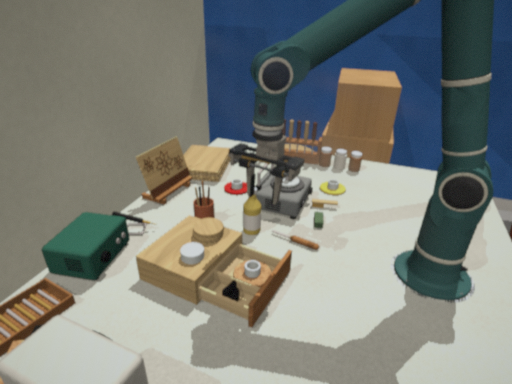

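The disc lies in the wide bay at (238,115) in the wrist view, the knob stands in the narrow bay, and the bottle, pot, tin and blanks are in place. A last numeric check before handing in.

Run:
```python
from h import *
d=load('w12')
xa=np.array([.989,-.148]);ya=np.array([.148,.989]);ft=np.array([.4183,.2632])
for n,u,v,z in [('disc L',191,113,.025),('disc R',285,113,.025),('disc T',238,66,.025),('disc B',238,163,.025),('hub',238.5,116.5,.051)]:
    q=ray(d,u,v,z)[:2]-ft; print(n,(q@xa).round(4),(q@ya).round(4))
a,b=load('scene0')['image'],load('sc12')['image']
for n,(x0,x1,y0,y1) in dict(bottle=(240,275,188,240),pot=(180,218,222,275),blanks=(245,293,257,300),tin=(280,315,297,335),gouge=(274,300,200,220),paste=(278,308,150,175),brush=(265,290,125,148),red=(140,183,168,203),purple=(170,208,115,143),yellow=(230,270,93,121)).items():
    s,_=cv2.phaseCorrelate(np.float32(cv2.cvtColor(a[y0:y1,x0:x1],6)),np.float32(cv2.cvtColor(b[y0:y1,x0:x1],6))); print(n,np.round(s,2))
sign_off()
```

```text
disc L 0.0263 -0.0358
disc R 0.1339 -0.0361
disc T 0.0806 0.0143
disc B 0.079 -0.0938
hub 0.0807 -0.039
bottle [-0.06  0.05]
pot [-0.   -0.01]
blanks [-0.03  0.48]
tin [-0.06  0.06]
gouge [-0.33 -0.49]
paste [0.08 0.57]
brush [0.52 0.05]
red [0.47 0.02]
purple [-0.02 -0.02]
yellow [ 0.02 -0.08]
the job is handed in; nothing more can be done
```

The knob and the disc are both in the open drawer, and I handed the job in with about 42 s of the 72 s used.

- **Knob:** it unscrews clockwise seen from above. The other way, resistance grew to 0.67 N m at about 8 degrees. I turned it 87 degrees, tested that it was free with a 6.5 mm lift, and set it back on the hub while I opened the drawer.
- **Drawer:** I pressed the front in, let it spring out to about 48 mm, then pulled it to about 148 mm.
- **Placing:** I lowered each part until the floor took its weight, then let go. The knob stands upright in the narrow compartment.

**Last checks**
- **Disc:** it measures 108 x 108 mm at the height of its facing when lying on the floor, so it looks flat. It is within about 3 mm of the middle across the wide compartment.
- **Other things:** the listed things and the look-alikes showed image shifts of 0.6 px or less. The blanks, gouge, paste bar, brush and red disc gave about half a pixel each. I put that down to changed shadows and the arm in view, but did not check it separately.
- **Tool tilt:** a fast traverse left the tool tilted about 0.07 rad. I straightened it by leaning on the spindle with the knob gripped (about 15 N sideways). After that it stayed within about 0.04 rad.

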